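# Clamp the comb blank with the torque wrench

### The arm

A 6-joint arm with a two-finger parallel gripper is mounted at the origin on the work surface. World frame = base frame: x ahead of the robot, y to its left, z up, the work surface at z = 0. Lengths are in m, angles in degrees, forces in N, time in s.
With the tool pointing down it reaches from about 0.375 to 0.9 m from the base axis. Payload 3.1 kg.
Tool frame: the origin (TCP) lies on the centre line of the jaws, within the pads' length; the fingertips stand 22 mm ahead of it and the grasp point (between the pads) lies 3 mm ahead of it; y points along the fingers, z is the direction in which the jaws open and shut, and the axes are right-handed (so a half turn about y gives the same grasp; the last joint's range is limited). The gripper opens to 87 mm and grips with 3 to 60 N. Pads are 19 mm wide; open, the fingers measure 117 mm over their backs; the gripper's body (75 mm by 190 mm) begins 51 mm behind the grasp point.
Start: joints at [-85.915, 30.224, 82.088, -0, 67.689, -10.227], TCP at [0.155, -0.606, 0.245] pointing down, gripper open.
Joint ranges: [-176.69, 176.69], [-43.24, 126.21], [12.49, 139.97], [-82, 262], [0, 151.66], [-163.58, 163.58]. Speed limits (degrees/s): [159.86, 159.86, 180, 180, 180, 180].

### API

Orientations are given as a 3x3 rotation matrix whose columns are the frame's x, y, z axes.
In Python, from rig import bot gives the robot as it stands.
- The arm moves only by the tool jog_arm, never from a script. Its argument "motion" is one flat list of numbers, 6 for each row, row after row: the shift along the tool's x, y, z in mm, then the turn, a rotation vector about the tool's x, y, z in degrees. A call has 1 to 20 rows; each row is the pose to reach, as a shift and turn from the pose commanded when the call began, along the tool's axes at that moment; what a row does not reach only later rows make up. A row lasts 1/8 s, in which the tool goes at most 62.5 mm and 10.7 degrees, less where a joint would pass 70% of its speed; a pose out of reach is approached as far as the arm can. A call with a gripper value outside its range is refused whole. "gripper" is the opening, from 0 (shut) to 1 (fully open), set as the call begins (left out, the last holds). The fingers move at their own pace and stop on an object; the grip force is fixed at half the most. Time passes only in rows, so rows that repeat a pose let the fingers close. It gives the time, the measured TCP pose, the force and the opening at its end, in the units of the state.
- bot.read_state(): the state, without advancing time (a new reading comes with each control period).
- bot.capture(name): name is "scene" or "top" or "wrist"; returns (picture, depth): 420x560x3 uint8, red, green, blue; 420x560 float32, m along the optical axis (not along the pixel's ray), 0 where there is no reading.
- bot.get_calibration(name): a dict with "mtx" (3x3 intrinsics, pixels), "pose" (4x4, takes a point from camera to world coordinates); the wrist camera has in their place "hand_eye" (4x4, takes a point from camera to tool coordinates, whose origin is the TCP and whose axes are the tool frame's). Camera axes: x right, y up, looking along -z (the intrinsics and any distortion apply to the point x, -y, -z); pixel columns grow to the right and rows downward; lengths in m; the calibration is good to about 2 mm. A picture is of the moment at which its call begins: read the wrist's pose just before it. get_calibration takes no time and is no camera call.
- bot.hand_in(): hands the job in, once; it reports no verdict.
The state is a dict: "time_s": time; "joint_positions": joint angles; "qvel": joint speeds; "tau": joint torques, N m; "position": TCP position; "tcp_rot": TCP orientation; "force": force on the tool from outside, world axes, zero at the start; "moment": the same for the moment, N m; "opening": opening from 0.0 (shut) to 1.0 (fully open).
Only numpy, scipy, OpenCV 4.12 (cv2) and the standard library are available. Lean on these libraries where they do the work, as an engineer would, in place of code of your own. Each camera call takes 0.05 s, during which the arm holds its last target.

### The job

Clamp the comb blank in the sawing jig: take the torque wrench from its wooden rest, fit its socket fully down on the square head of the clamp screw and turn it clockwise until the wrench's breakaway joint gives. Stop there, before the bent handle comes up against its stop and over-tightens the screw, and do not turn the screw back again. Then take the wrench off, lay it level back in its rest as you found it, let go, and leave the other things on the bench where they are.

Things in the scene. Friction and masses are not known exactly. Their poses are not given: they have to be found in the camera images.
- wrench_grip (a point): Torque wrench, loose, 0.43 kg, level in its rest. This point: the middle of its black rubber grip, on the handle's axis, 39 mm behind the balance point. x runs along the handle to the head, z up. The grip is 150 mm long, 24 mm wide (y, flat sides) and 26 mm high; the head ends 153 mm from here.
- wrench_socket (a point): Centre of the mouth of the wrench's square socket, which opens downwards. On the straight wrench it is 135 mm ahead of the grip point along x and 24 mm below the handle's axis; x points on away from the handle. The steel head is 36 mm across. Socket: 19.6 mm square inside, two sides parallel to the handle, 13 mm deep, the lowest 4 mm flared to 24 mm.
- wrench_head: The wrench's steel head; origin on the upright breakaway pin, 21 mm from the socket's centre towards the handle. Turning clockwise, the wrench stays straight up to the set torque (1.2 N m at the pin, about 10 N across mid-grip); then the handle gives and swings on, its pull falling by a third in 0.1 rad, and meets a stop at 0.27 rad. Past 0.22 rad is over-tightening. Eased, it springs straight.
- screw_top (a point): Centre of the top of the clamp screw's head: steel, 18 mm square, 15 mm high. z up; x and y point at its corners. It is snug: it turns clockwise (from above) against 4 to 10 N at the wrench's mid-grip, for 0.2 to 1.2 rad, differing each time, until the wrench gives; turned back it slips at about 0.3 N m. The socket has 0.09 rad of play either way; home, its mouth is 13 mm below this point.
- jig: Comb-sawing jig, fixed: a beech block 140 mm (x) by 165 mm (y, from -62 to 102 mm), 28 mm high, with a steel strap 32 x 118 mm along y, top 46 mm above the bench, that presses on a half-round comb blank. Origin on the bench straight below the clamp screw, whose top is 64 mm up.
- rest_seat (a point): Wooden rest of the wrench, fixed: a board 200 x 85 x 14 mm with two notched uprights. This point, 55 mm above the bench, is where the middle of the wrench's grip belongs; x runs towards the wrench's head. The uprights stand 56 mm ahead of and behind it (18 mm thick); notches 36 mm wide, floors 13 mm below this point, cheeks ending 3 mm above it.
- comb_a: A finished half-round wooden comb, loose, 100 x 75 x 9 mm; origin under its middle.
- comb_b: A second comb of the same kind.
- knife: A carving knife, loose, 180 mm long, 17 mm high, wooden handle; origin near the ferrule, underneath.
- sanding_block: A cork sanding block, loose, 90 x 56 x 27 mm; origin under its middle.
- blank_a: A flat wooden blank, loose, 130 x 75 x 12 mm; origin under its middle.
- blank_b: A second blank, 120 x 70 x 12 mm, lying on the first.
Not all that is in view belongs to the job. What is shaped like the part that bears rest_seat but pink or turquoise is not meant.

How it is judged:
By the outcome, as a careful person would: the job done as asked, in the order asked, and still so for the second after the job is handed in, with the robot touching nothing.
It also fails if it takes over 72 s, if anything falls off the work surface, if the arm or the gripper's body presses on something with over 40 N, if the wrist force passes 120 N, or if a joint passes its speed limit or range.

## Working session

There is one attempt and no reset: what is moved stays moved. The work goes in short steps, Python scripts to look and compute and a tool call to move; the robot and the scene stay as the last step left them, time stands still between calls to the robot, and variables do not carry over. Pictures are saved under pics/ and viewed, and the job is handed in when it is done.

Besides the shell and the picture viewer there is one more tool, called after ">>>" as name(argument=value, ...) on one line, values as JSON. jog_arm: Moves the arm, as the interface text tells. Its arguments: {"type":"object","properties":{"motion":{"type":"array","items":{"type":"number"}},"gripper":{"type":"number"}},"required":["motion"]}

```bash
ls; mkdir -p pics; python3 - <<'E'
from rig import bot
import cv2,numpy as np
np.set_printoptions(precision=4,suppress=True)
s=bot.read_state()
for k in s: print(k,np.array(s[k]))
for n in ["scene","top","wrist"]:
    c=bot.get_calibration(n); print(n,{k:np.array(v) for k,v in c.items()})
    im,d=bot.capture(n); cv2.imwrite(f"pics/{n}0.png",im[:,:,::-1]); np.save(f"{n}0.npy",d)
E
```

```text
pics
time_s 0.0
joint_positions [-85.9135  30.2782  82.1566  -0.0016  67.6882 -10.2257]
qvel [ 0.003   0.0943 -0.0499 -0.103   0.0286  0.0275]
tau [  0.0006 -44.0034 -17.6592   0.0632   0.0581  -0.0002]
position [ 0.1545 -0.6049  0.2436]
tcp_rot [[-0.969  -0.0002  0.2472]
 [-0.2472  0.0021 -0.969 ]
 [-0.0004 -1.     -0.0021]]
force [0.4951 0.2622 0.0593]
moment [-0.0478 -0.0143 -0.046 ]
opening 0.9988610291507677
scene {'mtx': array([[401.9692,   0.    , 281.2758],
       [  0.    , 401.9692, 207.162 ],
       [  0.    ,   0.    ,   1.    ]]), 'pose': array([[-0.6016, -0.4363,  0.6691,  1.2115],
       [ 0.7988, -0.3226,  0.5078,  0.5071],
       [-0.0057,  0.84  ,  0.5426,  0.6482],
       [ 0.    ,  0.    ,  0.    ,  1.    ]])}
top {'mtx': array([[396.9625,   0.    , 281.4495],
       [  0.    , 396.9625, 206.9297],
       [  0.    ,   0.    ,   1.    ]]), 'pose': array([[ 0.0015,  0.9991, -0.0424,  0.4613],
       [-1.    ,  0.0013, -0.004 , -0.0602],
       [-0.0039,  0.0424,  0.9991,  1.1607],
       [ 0.    ,  0.    ,  0.    ,  1.    ]])}
wrist {'mtx': array([[350.0843,   0.    , 279.2636],
       [  0.    , 350.0843, 207.9084],
       [  0.    ,   0.    ,   1.    ]]), 'hand_eye': array([[-0.0002, -0.9552, -0.296 , -0.0825],
       [-0.    ,  0.296 , -0.9552, -0.1401],
       [ 1.    , -0.0002, -0.0001,  0.0007],
       [ 0.    ,  0.    ,  0.    ,  1.    ]])}
```

View pics/scene0.png

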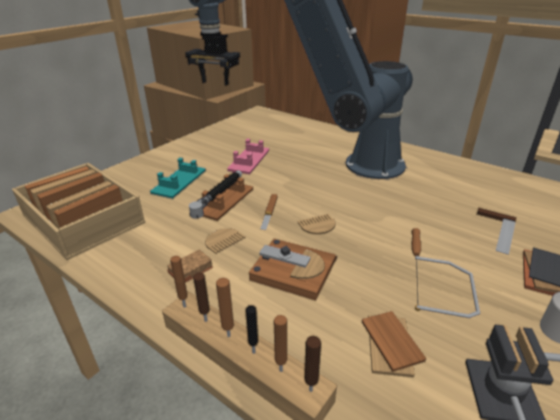

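View pics/top0.png

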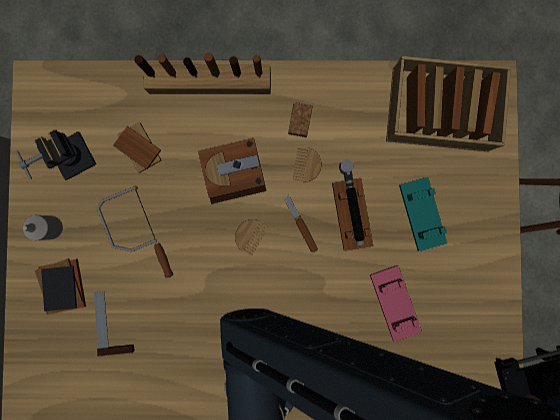

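View pics/wrist0.png

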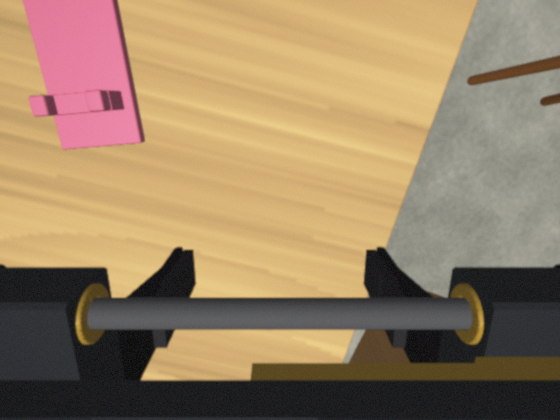

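Top view: the wrench (socket head at about (347,168), grip about (356,215)) lies in the brown rest at (352,213). The lookalike rests are turquoise (423,213) and pink (396,303), and neither is meant. The jig is at (232,170) and its screw head at about (237,165). I'll check this in a close crop.

```bash
cat > h.py <<'E'
import numpy as np,cv2
from rig import bot
np.set_printoptions(precision=4,suppress=True)
def ray(n,u,v,st=None):
    c=bot.get_calibration(n);K=np.array(c["mtx"])
    if n=="wrist":
        T=np.eye(4);T[:3,:3]=np.array(st["tcp_rot"]);T[:3,3]=st["position"];P=T@np.array(c["hand_eye"])
    else: P=np.array(c["pose"])
    d=np.array([(u-K[0,2])/K[0,0],-(v-K[1,2])/K[1,1],-1.])
    return P[:3,3],P[:3,:3]@d
def onz(n,u,v,z,st=None):
    o,d=ray(n,u,v,st); return o+d*(z-o[2])/d[2]
def atd(n,u,v,dep,st=None):
    o,d=ray(n,u,v,st); return o+d*dep
def proj(n,p,st=None):
    c=bot.get_calibration(n);K=np.array(c["mtx"])
    if n=="wrist":
        T=np.eye(4);T[:3,:3]=np.array(st["tcp_rot"]);T[:3,3]=st["position"];P=T@np.array(c["hand_eye"])
    else: P=np.array(c["pose"])
    q=P[:3,:3].T@(np.array(p)-P[:3,3]); return K[0,0]*q[0]/-q[2]+K[0,2], -K[1,1]*q[1]/-q[2]+K[1,2]
E
python3 - <<'E'
from h import *
im=cv2.imread("pics/top0.png")
a=cv2.resize(im[150:260,320:390],None,fx=5,fy=5,interpolation=cv2.INTER_CUBIC)
b=cv2.resize(im[130:210,190:275],None,fx=5,fy=5,interpolation=cv2.INTER_CUBIC)
o=np.zeros((550,785,3),np.uint8);o[:550,:350]=a;o[:400,355:780]=b
cv2.imwrite("pics/crop0.png",o)
D=np.load("top0.npy")
for u,v in [(347,168),(350,180),(353,200),(356,215),(360,238),(237,165),(232,160),(340,230),(300,300)]:
    print(u,v,D[v,u],atd("top",u,v,D[v,u]))
E
```

```text
347 168 1.0980958 [ 0.6158 -0.237   0.0675]
350 180 1.0955216 [ 0.5824 -0.2449  0.0686]
353 200 1.0933455 [ 0.5271 -0.2529  0.0684]
356 215 1.090343 [ 0.4858 -0.2607  0.0696]
360 238 1.0896537 [ 0.4227 -0.2716  0.0676]
237 165 1.1034813 [0.6244 0.0679 0.0637]
232 160 1.1177093 [0.6406 0.0837 0.0502]
340 230 1.1480186 [ 0.4436 -0.225   0.0102]
300 300 1.1498908 [ 0.2409 -0.1097  0.0002]
```

View pics/crop0.png

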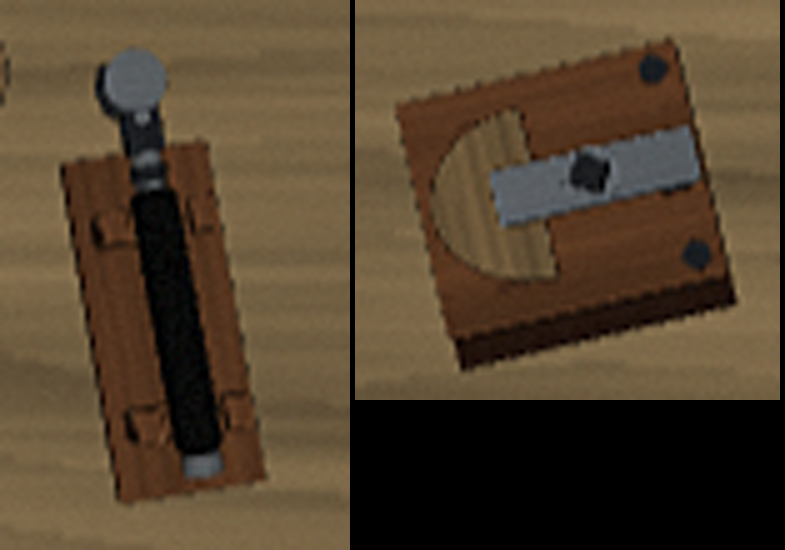

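The crop confirms the choice. The wrench lies in the brown rest with its head toward +x at a yaw of about 10°. Its top is at z≈0.068, matching the given 55+13 mm. The screw top is at 0.064, also as given. Next I'll hover over the wrench for a wrist view.

```bash
cat >> h.py <<'E'
from scipy.spatial.transform import Rotation as Ro
def Rdown(yaw_h):
    # tool x = -h, tool y down
    a=np.radians(yaw_h); x=-np.array([np.cos(a),np.sin(a),0]); y=np.array([0,0,-1.]); return np.c_[x,y,np.cross(x,y)]
def delta(pos,yaw_h,st=None):
    st=st or bot.read_state(); R=np.array(st["tcp_rot"])
    return R.T@(np.array(pos)-np.array(st["position"]))*1000, Ro.from_matrix(R.T@Rdown(yaw_h)).as_rotvec(degrees=True)
E
python3 - <<'E'
from h import *
D=np.load("top0.npy");im=cv2.imread("pics/top0.png").astype(int)
m=(im.max(2)<45); m2=np.zeros_like(m); m2[180:248,340:370]=m[180:248,340:370]
m2&=(D<1.1)
ys,xs=np.nonzero(m2); P=np.array([atd("top",u,v,D[v,u]) for u,v in zip(xs,ys)])
P=P[P[:,2]>.06]
c=P.mean(0);w,V=np.linalg.eigh(np.cov(P[:,:2].T));d=V[:,1]*np.sign(V[0,1]);print(c,np.degrees(np.arctan2(d[1],d[0])))
t=(P[:,:2]-c[:2])@d;print(t.min(),t.max(),len(P))
print(delta((0.5156,-.2546,.22),10))
E
```

```text
[ 0.4911 -0.2567  0.0777] 10.345361867911308
-0.07621132861773106 0.09402244947273444 484
(array([-436.5535,   24.3282, -250.2736]), array([ 0.0958,  4.3127, -0.013 ]))
```

>>> jog_arm(motion=[-20,0,-12,0,0,0,-60,2,-35,0,1,0,-110,5,-64,0,1,0,-160,8,-93,0,2,0,-210,11,-121,0,2,0,-260,14,-150,0,3,0,-310,17,-179,0,3,0,-360,20,-207,0,4,0,-400,22,-230,0,4,0,-425,24,-244,0,4.3,0,-436,24,-250,0,4.3,0,-436,24,-250,0,4.3,0,-436,24,-250,0,4.3,0], gripper=1)

```text
time_s: 1.78
position: [0.5145, -0.2561, 0.2206]
tcp_rot: [[-0.985, -0.0, 0.173], [-0.173, -0.0, -0.985], [0.0, -1.0, 0.0]]
force: [0.1, 0.0, 0.5]
opening: 0.998
```

```bash
python3 - <<'E'
from h import *
import json
st=bot.read_state(); im,d=bot.capture("wrist"); cv2.imwrite("pics/w1.png",im[:,:,::-1]); np.save("w1.npy",d)
json.dump({k:np.array(v).tolist() for k,v in st.items()},open("w1.json","w")); print(st["time_s"],np.array(st["position"]),np.array(st["tcp_rot"]),np.array(st["force"]))
E
```

```text
1.775 [ 0.5145 -0.2561  0.2206] [[-0.9849 -0.0005  0.173 ]
 [-0.173  -0.0002 -0.9849]
 [ 0.0005 -1.      0.0001]] [0.0903 0.013  0.5163]
```

View pics/w1.png

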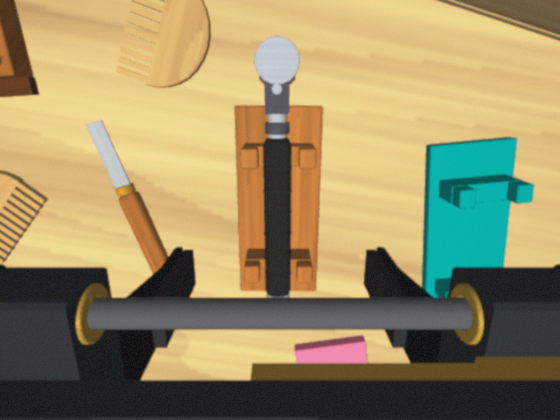

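The wrist view shows the wrench centred at column ~278. The head is at (277,60), the grip runs over rows 138–295, and the brown rest is at (279,198). I'll measure them.

```bash
python3 - <<'E'
from h import *
import json
st=json.load(open("w1.json"));d=np.load("w1.npy");im=cv2.imread("pics/w1.png").astype(int)
for v in (145,170,200,230,260,285):
    r=im[v].max(1); xs=[u for u in range(255,305) if r[u]<60]; 
    u=(xs[0]+xs[-1])/2; print(v,xs[0],xs[-1],onz("wrist",u,v,.068,st),d[v,int(u)],atd("wrist",u,v,d[v,int(u)],st))
for u,v in [(277,60),(277,138),(278,295),(277,89)]: print(u,v,atd("wrist",u,v,d[v,u],st), onz("wrist",u,v,.068,st))
# board edges z=.014
for v in (180,210):
    m=(im[v,:,2]>im[v,:,0]*2.2); print(v,np.nonzero(m[225:340])[0][[0,-1]]+225)
for u,v in [(236,106),(322,106),(241,290),(316,290)]: print(onz("wrist",u,v,.014,st))
E
```

```text
145 264 290 [ 0.56   -0.2469  0.068 ] 0.29058245 [ 0.5599 -0.2469  0.0676]
170 265 289 [ 0.5393 -0.2505  0.068 ] 0.29609123 [ 0.5394 -0.2505  0.0683]
200 265 289 [ 0.5133 -0.255   0.068 ] 0.3041782 [ 0.5133 -0.255   0.0681]
230 266 288 [ 0.4858 -0.2598  0.068 ] 0.31324178 [ 0.4856 -0.2598  0.0673]
260 266 288 [ 0.4569 -0.2648  0.068 ] 0.32073233 [ 0.4571 -0.2648  0.0685]
285 267 288 [ 0.4316 -0.2697  0.068 ] 0.32984543 [ 0.4311 -0.2698  0.0671]
277 60 [ 0.6246 -0.2356  0.0646] [ 0.6242 -0.2357  0.068 ]
277 138 [ 0.5651 -0.246   0.0628] [ 0.5656 -0.2459  0.068 ]
278 295 [ 0.4202 -0.2721  0.0665] [ 0.4211 -0.272   0.068 ]
277 89 [ 0.6033 -0.2393  0.0671] [ 0.6033 -0.2393  0.068 ]
180 [237 319]
210 [238 318]
[ 0.5828 -0.203   0.014 ]
[ 0.597  -0.2835  0.014 ]
[ 0.388  -0.2356  0.014 ]
[ 0.4025 -0.3182  0.014 ]
```

```bash
python3 - <<'E'
from h import *
print(delta((.5206,-.2538,.058),10.07))
E
```

```text
(array([ -6.6115, 162.6169,  -1.4523]), array([-0.003 , -0.138 ,  0.0225]))
```

>>> jog_arm(motion=[-3,20,-1,0,0,0,-6,60,-1.5,0,0,0,-6.5,100,-1.5,0,0,0,-6.5,130,-1.5,0,0,0,-6.5,150,-1.5,0,0,0,-6.5,160,-1.5,0,0,0,-6.5,162.6,-1.5,0,0,0,-6.5,162.6,-1.5,0,0,0])

```text
time_s: 2.82
position: [0.5216, -0.2535, 0.0586]
tcp_rot: [[-0.985, 0.001, 0.173], [-0.173, -0.001, -0.985], [-0.001, -1.0, 0.001]]
force: [-0.0, 0.0, -0.3]
opening: 0.998
```

>>> jog_arm(motion=[0,0,0,0,0,0,0,0,0,0,0,0,0,0,0,0,0,0,0,0,0,0,0,0,0,0,0,0,0,0,0,0,0,0,0,0,0,0,0,0,0,0,0,0,0,0,0,0], gripper=0)

```text
time_s: 3.82
position: [0.5213, -0.2529, 0.0579]
tcp_rot: [[-0.985, -0.0, 0.174], [-0.174, -0.0, -0.985], [0.0, -1.0, 0.0]]
force: [0.2, -0.4, -0.7]
opening: 0.274
```

>>> jog_arm(motion=[0,-3,0,0,0,0,0,-10,0,0,0,0,0,-25,0,0,0,0,0,-50,0,0,0,0,0,-75,0,0,0,0,0,-95,0,0,0,0,0,-105,0,0,0,0,0,-110,0,0,0,0,0,-110,0,0,0,0])

```text
time_s: 4.95
position: [0.5212, -0.2528, 0.1679]
tcp_rot: [[-0.985, -0.0, 0.174], [-0.174, 0.0, -0.985], [0.0, -1.0, -0.0]]
force: [-0.4, -0.0, -3.8]
opening: 0.27
```

```bash
python3 - <<'E'
from h import *
st=bot.read_state(); im,d=bot.capture("wrist"); cv2.imwrite("pics/w2.png",im[:,:,::-1]); np.save("w2.npy",d)
print(st["time_s"],np.array(st["position"]),np.array(st["force"]),np.array(st["moment"]))
a=cv2.imread("pics/top0.png")[140:200,215:265]
cv2.imwrite("pics/crop1.png",cv2.resize(a,None,fx=10,fy=10,interpolation=cv2.INTER_CUBIC))
E
```

```text
4.95 [ 0.5212 -0.2528  0.1679] [-0.381  -0.0035 -3.8239] [-0.0275  0.0551  0.0009]
```

View pics/w2.png

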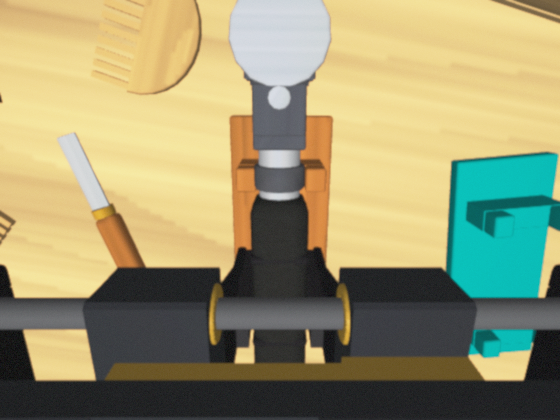

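View pics/crop1.png

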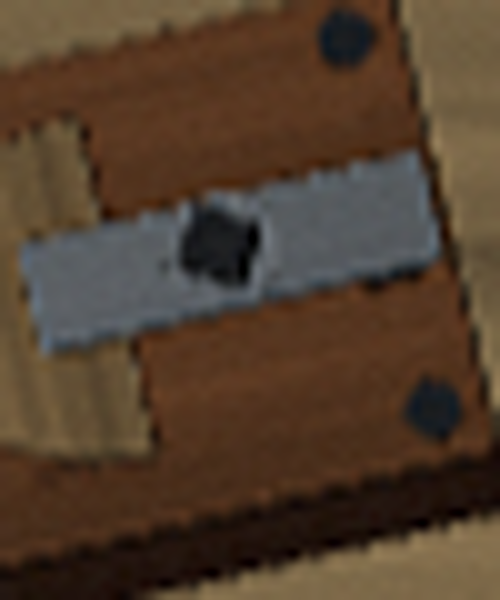

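The wrench is held (weight ~3.9 N) with its head at (280,34) and the rest clear below. Now I'll swing to yaw 90° with the head beside the screw, for a close view of both.

>>> jog_arm(motion=[-3,0,-6,0,-2,0,-8,0,-18,0,-7,0,-14,0,-34,0,-13,0,-21,0,-51,0,-20,0,-28,0,-68,0,-26,0,-35,0,-85,0,-33,0,-42,0,-102,0,-39,0,-49,0,-119,0,-46,0,-56,0,-136,0,-52,0,-63,0,-153,0,-58,0,-70,0,-170,0,-65,0,-77,0,-187,0,-71,0,-83,0,-202,0,-76,0,-87,0,-210,0,-80,0,-87,0,-210,0,-80,0,-87,0,-210,0,-80,0,-87,0,-210,0,-80,0])

```text
time_s: 7.12
position: [0.5704, -0.0314, 0.1678]
tcp_rot: [[-0.001, -0.0, 1.0], [-1.0, -0.0, -0.001], [0.0, -1.0, -0.0]]
force: [-0.2, -0.6, -4.1]
opening: 0.273
```

```bash
python3 - <<'E'
from h import *
import json
st=bot.read_state(); im,d=bot.capture("wrist"); cv2.imwrite("pics/w3.png",im[:,:,::-1]); np.save("w3.npy",d)
json.dump({k:np.array(v).tolist() for k,v in st.items()},open("w3.json","w")); print(st["time_s"],np.array(st["joint_positions"]),np.array(st["position"]),np.array(st["tcp_rot"]),np.array(st["force"]))
E
```

```text
7.125 [-14.3528  31.8587  94.0968  -0.0072  54.0612 -14.31  ] [ 0.5704 -0.0314  0.1678] [[-0.0007 -0.0003  1.    ]
 [-1.     -0.     -0.0007]
 [ 0.     -1.     -0.0003]] [-0.2188 -0.5606 -4.1435]
```

View pics/w3.png

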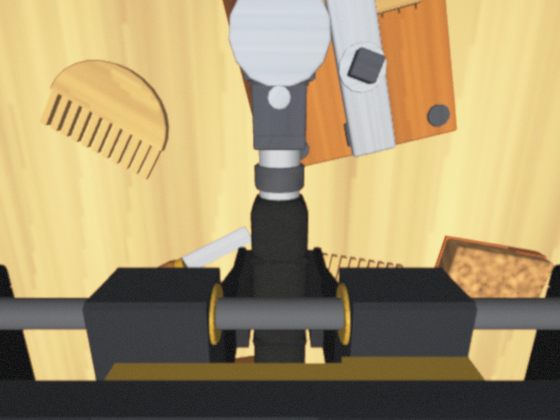

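The screw head is at about (368,64), just right of the wrench head at (280,34). I'll crop that.

```bash
python3 - <<'E'
from h import *
im=cv2.imread("pics/w3.png")
cv2.imwrite("pics/crop3.png",cv2.resize(im[30:100,330:410],None,fx=9,fy=8.5*9/8.5,interpolation=cv2.INTER_CUBIC)[:600])
E
```

```text
(no output)
```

View pics/crop3.png

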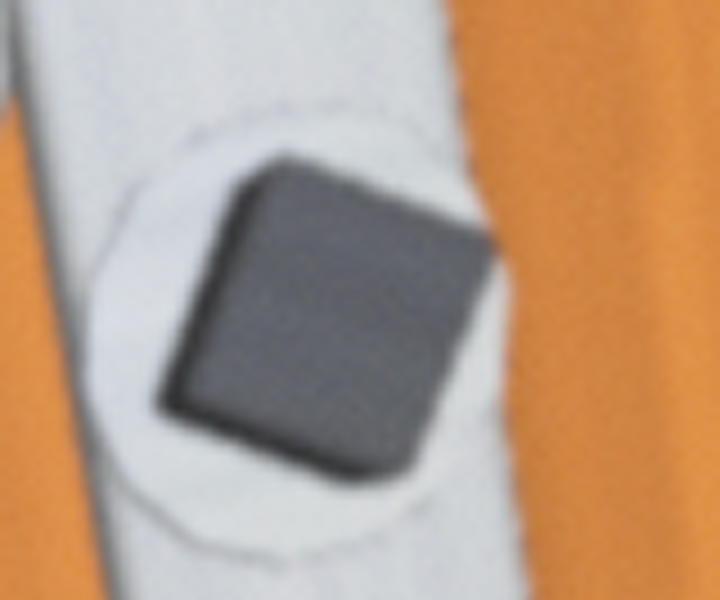

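```bash
python3 - <<'E'
from h import *
import json
st=json.load(open("w3.json"));d=np.load("w3.npy");im=cv2.imread("pics/w3.png")
C=np.array([(284,155),(497,238),(408,472),(184,402)])/9+[330,30]-0.45
P=np.array([onz("wrist",u,v,.064,st) for u,v in C]);print(P)
print("c",P.mean(0),[np.linalg.norm(P[i]-P[(i+1)%4]) for i in range(4)],[np.degrees(np.arctan2(*(P[(i+1)%4]-P[i])[[1,0]]))%90 for i in range(4)])
u,v=C.mean(0);print(d[int(v),int(u)],atd("wrist",u,v,d[int(v),int(u)],st))
# mask-based
g=im.max(2)[35:95,335:400].astype(np.uint8); 
for th in (120,70):
    m=((im.max(2)<th+20)).astype(np.uint8); q=np.zeros_like(m);q[40:90,340:392]=m[40:90,340:392]
    cs,_=cv2.findContours(q,0,2);c=max(cs,key=cv2.contourArea);print(th,cv2.minAreaRect(c))
# wrench head: circle
hs=cv2.inRange(im,(170,170,170),(255,255,255)); print()
ys,xs=np.nonzero(hs[0:84,225:332]); 
# left-right extents per row
for v in (20,30,34,40,50,60,70):
    r=np.nonzero(im[v,215:345].min(1)>150)[0]+215; print(v,r[0],r[-1])
pts=[atd("wrist",u,v,d[v,u],st) for u,v in [(260,15),(300,15),(260,60),(300,60),(280,34),(280,80)]];print(np.array(pts))
gp=np.array([atd("wrist",280,v,d[v,280],st) for v in range(200,250,4)]);print(gp)
E
```

```text
[[0.6237 0.0818 0.064 ]
 [0.6393 0.0764 0.064 ]
 [0.6342 0.0607 0.064 ]
 [0.6176 0.0655 0.064 ]]
c [0.6287 0.0711 0.064 ] [np.float64(0.016509330949400013), np.float64(0.016542947499099295), np.float64(0.017290501252318728), np.float64(0.01749802725451002)] [np.float64(70.76868280048757), np.float64(72.08184976733857), np.float64(73.9361919322833), np.float64(69.53859141233409)]
0.22619161 [0.6286 0.0712 0.0644]
120 ((365.6313781738281, 65.66219329833984), (29.40992546081543, 31.73993682861328), 21.250505447387695)
70 ((356.2801208496094, 69.18189239501953), (34.53510284423828, 18.922107696533203), 68.83873748779297)

20 224 344
30 223 344
34 222 344
40 223 344
50 226 344
60 228 344
70 227 344
[[0.5649 0.077  0.1759]
 [0.5784 0.077  0.1759]
 [0.5646 0.0631 0.1747]
 [0.5787 0.063  0.1759]
 [0.5717 0.0713 0.1749]
 [0.5717 0.0564 0.1754]]
[[ 0.5717  0.0114  0.1734]
 [ 0.5717  0.0102  0.1749]
 [ 0.5717  0.0088  0.1758]
 [ 0.5717  0.0075  0.1766]
 [ 0.5717  0.006   0.1772]
 [ 0.5717  0.0047  0.1784]
 [ 0.5717  0.0031  0.1784]
 [ 0.5717  0.001   0.1773]
 [ 0.5717 -0.0003  0.1784]
 [ 0.5717 -0.0019  0.1787]
 [ 0.5717 -0.004   0.1778]
 [ 0.5717 -0.0057  0.1778]
 [ 0.5717 -0.0074  0.1779]]
```

```bash
python3 - <<'E'
from h import *
print(delta((.5579,-.0150,.105),71.6))
print(onz("top",236.65,164.05,.064),onz("top",346.4,165.6,.0665))
E
```

```text
(array([-16.4346,  62.8697, -12.5063]), array([ 0.0107, 18.3614,  0.0033]))
[0.627  0.0689 0.064 ] [ 0.6226 -0.2355  0.0665]
```

>>> jog_arm(motion=[-5,0,-4,0,4,0,-12,0,-10,0,12,0,-16.4,10,-12.5,0,18.4,0,-16.4,25,-12.5,0,18.4,0,-16.4,40,-12.5,0,18.4,0,-16.4,52,-12.5,0,18.4,0,-16.4,60,-12.5,0,18.4,0,-16.4,62.9,-12.5,0,18.4,0,-16.4,62.9,-12.5,0,18.4,0,-16.4,62.9,-12.5,0,18.4,0])

```text
time_s: 8.43
position: [0.5584, -0.0147, 0.1055]
tcp_rot: [[-0.315, 0.001, 0.949], [-0.949, -0.0, -0.315], [-0.0, -1.0, 0.001]]
force: [0.6, 0.7, -4.1]
opening: 0.273
```

```bash
python3 - <<'E'
from h import *
import json
st=bot.read_state(); im,d=bot.capture("wrist"); cv2.imwrite("pics/w4.png",im[:,:,::-1]); np.save("w4.npy",d)
json.dump({k:np.array(v).tolist() for k,v in st.items()},open("w4.json","w")); print(st["time_s"],np.array(st["position"]),np.array(st["tcp_rot"]),np.array(st["force"]))
im=cv2.imread("pics/w4.png")
cv2.imwrite("pics/crop4.png",cv2.resize(im[0:120,210:430],None,fx=3.6,fy=3.6,interpolation=cv2.INTER_CUBIC)[:600])
E
```

```text
8.425 [ 0.5584 -0.0147  0.1055] [[-0.3153  0.0011  0.949 ]
 [-0.949  -0.0002 -0.3153]
 [-0.0001 -1.      0.0011]] [ 0.5604  0.7119 -4.1297]
```

View pics/crop4.png

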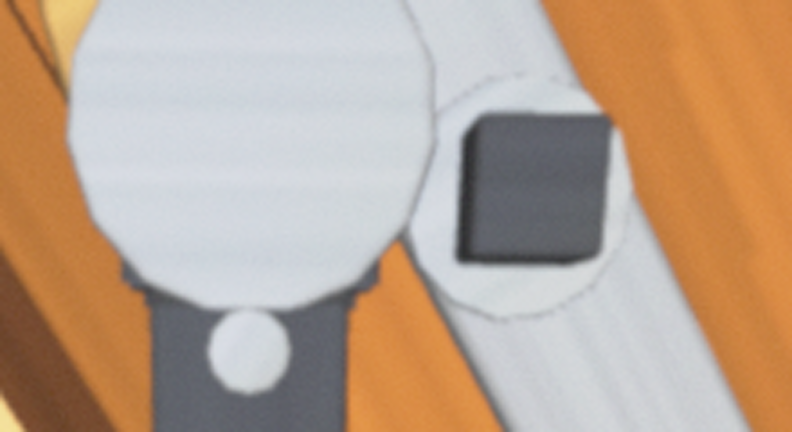

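```bash
python3 - <<'E'
from h import *
import json
st=json.load(open("w4.json"));d=np.load("w4.npy")
f=lambda p:np.array(p)/3.6+[210,0]-[.36,.36]
C=[f(p) for p in [(479,113),(612,118),(602,252),(470,254)]]
P=np.array([onz("wrist",u,v,.064,st) for u,v in C]);print(P,P.mean(0),[np.linalg.norm(P[i]-P[(i+1)%4]) for i in range(4)],[np.degrees(np.arctan2(*(P[(i+1)%4]-P[i])[[1,0]]))%90 for i in range(4)])
u,v=np.mean(C,0); print("screw depth pt",atd("wrist",u,v,d[int(v),int(u)],st))
zt=st["position"][2]-.003+.0115
h=f((251.5,128));print(h,d[35,280],atd("wrist",*h,d[35,280],st))
for z in (.108,zt,.118): 
    p=onz("wrist",*h,z,st); r=np.array(st["tcp_rot"]).T@(p-st["position"]);print(z,p,r)
pin=f((249,350));p=onz("wrist",*pin,zt,st);print("pin",np.array(st["tcp_rot"]).T@(p-st["position"]))
for e in [(68,130),(435,130),(251,311)]: print(np.array(st["tcp_rot"]).T@(onz("wrist",*f(e),zt,st)-st["position"]))
E
```

```text
[[0.6231 0.0821 0.064 ]
 [0.6395 0.076  0.064 ]
 [0.6344 0.0605 0.064 ]
 [0.6174 0.0659 0.064 ]] [0.6286 0.0711 0.064 ] [np.float64(0.017413977241548417), np.float64(0.01632186980327476), np.float64(0.01773690718642115), np.float64(0.01716373652464409)] [np.float64(69.70444964729617), np.float64(71.78072829487766), np.float64(72.45176195188651), np.float64(70.66855395075923)]
screw depth pt [0.6286 0.0713 0.0641]
[279.5011  35.1956] 0.11984531 [0.5918 0.0823 0.1136]
0.108 [0.5921 0.0831 0.108 ] [-0.1034 -0.0025  0.0012]
0.11398813035612167 [0.5918 0.0822 0.114 ] [-0.1025 -0.0085  0.0012]
0.118 [0.5916 0.0816 0.118 ] [-0.1019 -0.0125  0.0012]
pin [-0.0824 -0.0085  0.0009]
[-0.1023 -0.0085 -0.0162]
[-0.1023 -0.0085  0.0186]
[-0.0861 -0.0085  0.0011]
```

```bash
python3 - <<'E'
from h import *
print(delta((.5941,-.0265,.1055),71.2))
E
```

```text
(array([-0.0477,  0.0785, 37.6407]), array([-0.0643,  0.4205, -0.0051]))
```

>>> jog_arm(motion=[0,0,8,0,0.4,0,0,0,20,0,0.4,0,0,0,30,0,0.4,0,0,0,36,0,0.4,0,0,0,37.6,0,0.4,0,0,0,37.6,0,0.4,0,0,8,37.6,0,0.4,0,0,12,37.6,0,0.4,0,0,14,37.6,0,0.4,0,0,14,37.6,0,0.4,0,0,14,37.6,0,0.4,0])

```text
time_s: 9.85
position: [0.5938, -0.0265, 0.0912]
tcp_rot: [[-0.322, 0.0, 0.947], [-0.947, -0.0, -0.322], [-0.0, -1.0, 0.0]]
force: [0.3, 0.4, -5.0]
opening: 0.278
```

>>> jog_arm(motion=[0,2,0,0,0,0,0,4,0,0,0,0,0,4,0,0,0,0])

```text
time_s: 10.22
position: [0.5935, -0.0264, 0.0868]
tcp_rot: [[-0.322, -0.0, 0.947], [-0.947, 0.0, -0.322], [0.0, -1.0, -0.0]]
force: [0.9, -0.2, -4.4]
opening: 0.271
```

>>> jog_arm(motion=[0,1.5,0,0,0,0,0,3,0,0,0,0,0,3,0,0,0,0])

```text
time_s: 10.6
position: [0.5936, -0.0265, 0.0839]
tcp_rot: [[-0.322, -0.0, 0.947], [-0.947, 0.0, -0.322], [0.0, -1.0, -0.0]]
force: [-0.2, 0.4, -5.1]
opening: 0.275
```

>>> jog_arm(motion=[0,1.5,0,0,0,0,0,3,0,0,0,0,0,3,0,0,0,0])

```text
time_s: 10.98
position: [0.5936, -0.0265, 0.0809]
tcp_rot: [[-0.322, -0.0, 0.947], [-0.947, 0.0, -0.322], [0.0, -1.0, -0.0]]
force: [-0.0, -0.3, -4.4]
opening: 0.272
```

>>> jog_arm(motion=[0,1,0,0,0,0,0,2,0,0,0,0,0,2,0,0,0,0])

```text
time_s: 11.35
position: [0.5936, -0.0265, 0.0789]
tcp_rot: [[-0.322, -0.0, 0.947], [-0.947, 0.0, -0.322], [0.0, -1.0, -0.0]]
force: [0.5, -0.5, -5.2]
opening: 0.268
```

>>> jog_arm(motion=[0,1,0,0,0,0,0,1,0,0,0,0])

```text
time_s: 11.6
position: [0.5937, -0.0265, 0.078]
tcp_rot: [[-0.322, 0.0, 0.947], [-0.947, 0.0, -0.322], [-0.0, -1.0, -0.0]]
force: [0.2, -0.1, -4.9]
opening: 0.273
```

>>> jog_arm(motion=[0,1,0,0,0,0,0,1,0,0,0,0])

```text
time_s: 11.85
position: [0.5938, -0.0265, 0.0772]
tcp_rot: [[-0.322, 0.0, 0.947], [-0.947, 0.0, -0.322], [-0.0, -1.0, 0.0]]
force: [0.1, -1.3, -2.3]
opening: 0.273
```

>>> jog_arm(motion=[0,1,0,0,0,0,0,1,0,0,0,0])

```text
time_s: 12.1
position: [0.5938, -0.0266, 0.0763]
tcp_rot: [[-0.322, 0.0, 0.947], [-0.947, -0.0, -0.322], [-0.0, -1.0, 0.0]]
force: [-0.1, 0.4, -1.5]
opening: 0.27
```

The socket is home: contact came at TCP z≈0.077, against 0.078 expected. Next I'll work out turning shifts about the screw axis.

```bash
python3 - <<'E'
import numpy as np
for t in list(np.arange(0.5,12.1,.5)):
    a=np.radians(t); print(t, round(-103.7*(1-np.cos(a))-1.5*np.sin(a),2), round(1.5*(1-np.cos(a))-103.7*np.sin(a),2))
E
cat >> h.py <<'E'
def rep():
    st=bot.read_state();R=np.array(st["tcp_rot"]);F=R.T@np.array(st["force"]);M=R.T@np.array(st["moment"])
    p=np.array(st["position"]);s=np.array([.6286,.0711]);v=s-p[:2]
    yaw=np.degrees(np.arctan2(-R[1,0],-R[0,0]))
    print("t",st["time_s"],"yaw",round(yaw,2),"azim",round(np.degrees(np.arctan2(v[1],v[0])),2),"r",round(np.linalg.norm(v)*1000,1),"z",round(p[2],4),"Ftool",F,"Mtool",M)
E
python3 -c "from h import *;rep()"
```

```text
0.5 -0.02 -0.9
1.0 -0.04 -1.81
1.5 -0.07 -2.71
2.0 -0.12 -3.62
2.5 -0.16 -4.52
3.0 -0.22 -5.43
3.5 -0.28 -6.33
4.0 -0.36 -7.23
4.5 -0.44 -8.13
5.0 -0.53 -9.03
5.5 -0.62 -9.93
6.0 -0.72 -10.83
6.5 -0.84 -11.73
7.0 -0.96 -12.63
7.5 -1.08 -13.52
8.0 -1.22 -14.42
8.5 -1.36 -15.31
9.0 -1.51 -16.2
9.5 -1.67 -17.09
10.0 -1.84 -17.98
10.5 -2.01 -18.87
11.0 -2.19 -19.76
11.5 -2.38 -20.64
12.0 -2.58 -21.53
t 12.1 yaw 71.21 azim 70.38 r 103.7 z 0.0763 Ftool [-0.3087  1.4623 -0.2509] Mtool [-0.0032 -0.0161  0.125 ]
```

>>> jog_arm(motion=[0,0,-1.8,0,1,0,-0.1,0,-3.6,0,2,0,-0.2,0,-5.4,0,3,0,-0.4,0,-7.2,0,4,0,-0.4,0,-7.2,0,4,0])

```text
time_s: 12.72
position: [0.5873, -0.0241, 0.0762]
tcp_rot: [[-0.388, 0.001, 0.922], [-0.922, -0.001, -0.388], [0.0, -1.0, 0.001]]
force: [-0.4, -2.2, -1.0]
opening: 0.277
```

```bash
python3 -c "from h import *;rep()"
```

```text
t 12.725 yaw 67.19 azim 66.56 r 103.8 z 0.0762 Ftool [2.1531 0.955  0.4552] Mtool [ 0.1981  0.1009 -0.0659]
```

>>> jog_arm(motion=[0,0,-1.8,0,1,0,-0.1,0,-3.6,0,2,0,-0.1,0,-3.6,0,2,0])

```text
time_s: 13.1
position: [0.5839, -0.0228, 0.0762]
tcp_rot: [[-0.419, 0.001, 0.908], [-0.908, -0.001, -0.419], [0.0, -1.0, 0.001]]
force: [1.1, -4.7, -1.0]
opening: 0.274
```

```bash
python3 -c "from h import *;rep()"
```

```text
t 13.1 yaw 65.2 azim 64.55 r 104.0 z 0.0762 Ftool [3.7709 1.0064 2.9276] Mtool [ 0.3748  0.1309 -0.4141]
```

>>> jog_arm(motion=[0.3,0,-1.8,0,1,0,0.5,0,-3.6,0,2,0,0.4,0,-5.4,0,3,0,0.3,0,-7.2,0,4,0,0.3,0,-7.2,0,4,0])

```text
time_s: 13.72
position: [0.5778, -0.0197, 0.0763]
tcp_rot: [[-0.482, 0.002, 0.876], [-0.876, -0.001, -0.482], [-0.0, -1.0, 0.002]]
force: [2.9, -4.0, -1.4]
opening: 0.274
```

```bash
python3 -c "from h import *;rep()"
```

```text
t 13.725 yaw 61.21 azim 60.78 r 104.1 z 0.0763 Ftool [2.1466 1.3697 4.4695] Mtool [ 0.7972 -0.1223 -0.1689]
```

>>> jog_arm(motion=[0.2,0,-1.8,0,1,0,0.3,0,-3.6,0,2,0,0.2,0,-5.4,0,3,0,0.1,0,-7.2,0,4,0,0.1,0,-7.2,0,4,0])

```text
time_s: 14.35
position: [0.5713, -0.016, 0.0762]
tcp_rot: [[-0.542, 0.002, 0.84], [-0.84, 0.0, -0.542], [-0.001, -1.0, 0.001]]
force: [3.1, -3.0, -1.9]
opening: 0.273
```

```bash
python3 -c "from h import *;rep()"
```

```text
t 14.35 yaw 57.16 azim 56.68 r 104.3 z 0.0762 Ftool [0.8347 1.907  4.1857] Mtool [ 0.8955 -0.0897  0.2495]
```

>>> jog_arm(motion=[0,0,-1.8,0,1,0,0,0,-3.6,0,2,0,-0.1,0,-5.4,0,3,0,-0.1,0,-5.4,0,3,0])

```text
time_s: 14.85
position: [0.5669, -0.013, 0.0762]
tcp_rot: [[-0.585, 0.002, 0.811], [-0.811, 0.0, -0.585], [-0.001, -1.0, 0.001]]
force: [4.5, -2.2, -1.9]
opening: 0.275
```

```bash
python3 -c "from h import *;rep()"
```

```text
t 14.85 yaw 54.18 azim 53.73 r 104.3 z 0.0762 Ftool [-0.8645  1.8644  4.9454] Mtool [ 0.8928 -0.1086  0.3517]
```

>>> jog_arm(motion=[0,0,-1.8,0,1,0,-0.1,0,-3.6,0,2,0,-0.2,0,-5.4,0,3,0,-0.4,0,-7.2,0,4,0,-0.4,0,-7.2,0,4,0])

```text
time_s: 15.48
position: [0.5612, -0.0086, 0.0762]
tcp_rot: [[-0.64, 0.002, 0.768], [-0.768, -0.0, -0.64], [-0.001, -1.0, 0.001]]
force: [4.4, -3.3, -1.4]
opening: 0.275
```

```bash
python3 -c "from h import *;rep()"
```

```text
t 15.475 yaw 50.21 azim 49.8 r 104.4 z 0.0762 Ftool [-0.2847  1.3681  5.4747] Mtool [ 0.9453 -0.1655  0.3322]
```

>>> jog_arm(motion=[0,0,-1.8,0,1,0,-0.1,0,-3.6,0,2,0,-0.2,0,-5.4,0,3,0,-0.2,0,-5.4,0,3,0])

```text
time_s: 15.98
position: [0.5572, -0.0051, 0.0762]
tcp_rot: [[-0.679, 0.002, 0.734], [-0.734, -0.0, -0.679], [-0.001, -1.0, 0.002]]
force: [3.9, -3.0, -1.2]
opening: 0.275
```

```bash
python3 -c "from h import *;rep()"
```

```text
t 15.975 yaw 47.22 azim 46.87 r 104.4 z 0.0762 Ftool [-0.4807  1.2344  4.8783] Mtool [ 1.0088 -0.2118  0.2956]
```

>>> jog_arm(motion=[0,0,-1.8,0,1,0,-0.1,0,-3.6,0,2,0,-0.2,0,-5.4,0,3,0,-0.2,0,-5.4,0,3,0])

```text
time_s: 16.48
position: [0.5533, -0.0014, 0.0762]
tcp_rot: [[-0.717, 0.001, 0.698], [-0.698, -0.001, -0.717], [-0.001, -1.0, 0.001]]
force: [3.9, -4.3, -0.8]
opening: 0.27
```

```bash
python3 -c "from h import *;rep()"
```

```text
t 16.475 yaw 44.23 azim 43.92 r 104.5 z 0.0762 Ftool [0.1427 0.7809 5.7935] Mtool [ 0.9174 -0.1951  0.3994]
```

>>> jog_arm(motion=[0,0,-1.8,0,1,0,-0.1,0,-3.6,0,2,0,-0.2,0,-5.4,0,3,0,-0.2,0,-5.4,0,3,0])

```text
time_s: 16.98
position: [0.5497, 0.0026, 0.0762]
tcp_rot: [[-0.752, 0.001, 0.659], [-0.659, -0.001, -0.752], [-0.001, -1.0, 0.002]]
force: [3.8, -3.5, -1.5]
opening: 0.273
```

```bash
python3 -c "from h import *;rep()"
```

```text
t 16.975 yaw 41.25 azim 40.97 r 104.5 z 0.0762 Ftool [-0.5073  1.5283  5.154 ] Mtool [ 1.0563 -0.2936  0.3659]
```

>>> jog_arm(motion=[0,0,-1.8,0,1,0,-0.1,0,-3.6,0,2,0,-0.2,0,-5.4,0,3,0,-0.2,0,-5.4,0,3,0])

```text
time_s: 17.48
position: [0.5462, 0.0067, 0.0762]
tcp_rot: [[-0.785, 0.001, 0.619], [-0.619, -0.001, -0.785], [-0.0, -1.0, 0.002]]
force: [4.1, -3.9, -2.1]
opening: 0.273
```

```bash
python3 -c "from h import *;rep()"
```

```text
t 17.475 yaw 38.26 azim 38.01 r 104.5 z 0.0762 Ftool [-0.7918  2.1091  5.6196] Mtool [ 1.0014 -0.2942  0.2769]
```

>>> jog_arm(motion=[0,0,-1.8,0,1,0,-0.1,0,-3.6,0,2,0,-0.2,0,-5.4,0,3,0,-0.2,0,-5.4,0,3,0])

```text
time_s: 17.98
position: [0.543, 0.0109, 0.0762]
tcp_rot: [[-0.816, 0.001, 0.577], [-0.577, -0.001, -0.816], [-0.0, -1.0, 0.002]]
force: [2.8, -4.6, -1.7]
opening: 0.273
```

```bash
python3 -c "from h import *;rep()"
```

```text
t 17.975 yaw 35.27 azim 35.09 r 104.6 z 0.0762 Ftool [0.3757 1.6792 5.3371] Mtool [ 1.0626 -0.2512  0.3279]
```

```bash
python3 - <<'E'
from h import *
st=bot.read_state(); im,d=bot.capture("wrist"); cv2.imwrite("pics/w5.png",im[:,:,::-1])
E
```

```text
(no output)
```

View pics/w5.png

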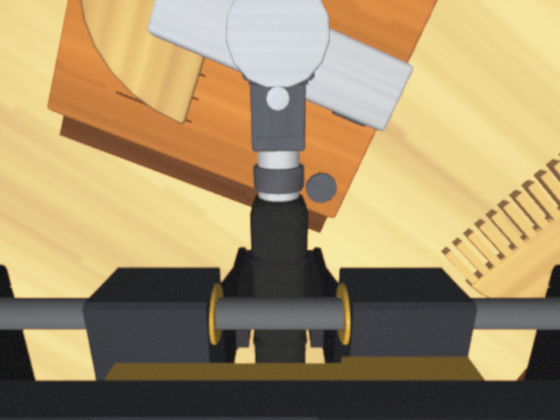

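The wrench is straight (pin (278,98), head (278,33), collar (279,178)), so it hasn't given yet. I'll carry on.

>>> jog_arm(motion=[0,0,-1.8,0,1,0,-0.1,0,-3.6,0,2,0,-0.2,0,-5.4,0,3,0,-0.2,0,-5.4,0,3,0])

```text
time_s: 18.52
position: [0.54, 0.0154, 0.0762]
tcp_rot: [[-0.845, 0.001, 0.534], [-0.534, -0.001, -0.845], [-0.0, -1.0, 0.002]]
force: [3.5, -4.4, -1.0]
opening: 0.276
```

```bash
python3 -c "from h import *;rep()"
```

```text
t 18.525 yaw 32.28 azim 32.15 r 104.7 z 0.0762 Ftool [-0.6431  1.0235  5.61  ] Mtool [ 1.058  -0.2771  0.3204]
```

>>> jog_arm(motion=[0,0,-1.8,0,1,0,-0.1,0,-3.6,0,2,0,-0.2,0,-5.4,0,3,0,-0.2,0,-5.4,0,3,0])

```text
time_s: 19.02
position: [0.5372, 0.02, 0.0762]
tcp_rot: [[-0.872, 0.001, 0.489], [-0.489, -0.001, -0.872], [0.0, -1.0, 0.002]]
force: [3.9, -5.1, -0.8]
opening: 0.269
```

```bash
python3 -c "from h import *;rep()"
```

```text
t 19.025 yaw 29.3 azim 29.18 r 104.7 z 0.0762 Ftool [-0.9171  0.7955  6.3386] Mtool [ 1.0884 -0.2677  0.3503]
```

>>> jog_arm(motion=[0,0,-1.8,0,1,0,-0.1,0,-3.6,0,2,0,-0.2,0,-5.4,0,3,0,-0.2,0,-5.4,0,3,0])

```text
time_s: 19.52
position: [0.5346, 0.0248, 0.0762]
tcp_rot: [[-0.896, 0.001, 0.443], [-0.443, -0.001, -0.896], [0.0, -1.0, 0.002]]
force: [4.2, -5.2, -1.0]
opening: 0.275
```

```bash
python3 -c "from h import *;rep()"
```

```text
t 19.525 yaw 26.31 azim 26.23 r 104.8 z 0.0762 Ftool [-1.442   1.058   6.5095] Mtool [ 1.1449 -0.35    0.3429]
```

>>> jog_arm(motion=[0,0,-1.8,0,1,0,-0.1,0,-3.6,0,2,0,-0.2,0,-5.4,0,3,0,-0.2,0,-5.4,0,3,0])

```text
time_s: 20.02
position: [0.5323, 0.0297, 0.0761]
tcp_rot: [[-0.918, 0.0, 0.396], [-0.396, -0.002, -0.918], [0.0, -1.0, 0.002]]
force: [2.7, -5.9, -0.7]
opening: 0.274
```

```bash
python3 -c "from h import *;rep()"
```

```text
t 20.025 yaw 23.32 azim 23.27 r 104.8 z 0.0761 Ftool [-0.1244  0.6908  6.5223] Mtool [ 1.1217 -0.387   0.3115]
```

>>> jog_arm(motion=[0,0,-1.8,0,1,0,-0.1,0,-3.6,0,2,0,-0.1,0,-3.6,0,2,0])

```text
time_s: 20.4
position: [0.531, 0.033, 0.0761]
tcp_rot: [[-0.932, 0.0, 0.364], [-0.364, -0.002, -0.932], [0.0, -1.0, 0.002]]
force: [2.9, -5.4, -1.6]
opening: 0.266
```

```bash
python3 -c "from h import *;rep()"
```

```text
t 20.4 yaw 21.33 azim 21.33 r 104.8 z 0.0761 Ftool [-0.7193  1.6224  6.07  ] Mtool [ 1.1456 -0.4006  0.3798]
```

>>> jog_arm(motion=[0,0,-1.8,0,1,0,-0.1,0,-3.6,0,2,0,-0.1,0,-3.6,0,2,0])

```text
time_s: 20.78
position: [0.5297, 0.0363, 0.0761]
tcp_rot: [[-0.944, 0.0, 0.331], [-0.331, -0.002, -0.944], [0.0, -1.0, 0.002]]
force: [2.5, -6.3, -0.9]
opening: 0.271
```

```bash
python3 -c "from h import *;rep()"
```

```text
t 20.775 yaw 19.34 azim 19.37 r 104.8 z 0.0761 Ftool [-0.2753  0.8973  6.7453] Mtool [ 1.1185 -0.4009  0.45  ]
```

>>> jog_arm(motion=[0,0,-1.8,0,1,0,-0.1,0,-3.6,0,2,0,-0.1,0,-3.6,0,2,0])

```text
time_s: 21.15
position: [0.5286, 0.0397, 0.0761]
tcp_rot: [[-0.955, -0.0, 0.298], [-0.298, -0.002, -0.955], [0.001, -1.0, 0.002]]
force: [2.7, -5.7, -1.4]
opening: 0.273
```

```bash
python3 -c "from h import *;rep()"
```

```text
t 21.15 yaw 17.34 azim 17.4 r 104.8 z 0.0761 Ftool [-0.8393  1.3927  6.203 ] Mtool [ 1.1517 -0.443   0.4518]
```

>>> jog_arm(motion=[0,0,-1.8,0,1,0,-0.1,0,-3.6,0,2,0,-0.1,0,-3.6,0,2,0])

```text
time_s: 21.52
position: [0.5276, 0.0432, 0.0761]
tcp_rot: [[-0.964, -0.0, 0.265], [-0.265, -0.002, -0.964], [0.001, -1.0, 0.002]]
force: [2.8, -6.3, -1.6]
opening: 0.268
```

```bash
python3 -c "from h import *;rep()"
```

```text
t 21.525 yaw 15.35 azim 15.46 r 104.8 z 0.0761 Ftool [-1.0593  1.6286  6.7785] Mtool [ 1.1481 -0.3794  0.4067]
```

>>> jog_arm(motion=[0,0,-1.8,0,1,0,-0.1,0,-3.6,0,2,0,-0.1,0,-3.6,0,2,0])

```text
time_s: 21.9
position: [0.5266, 0.0466, 0.0761]
tcp_rot: [[-0.973, -0.0, 0.231], [-0.231, -0.002, -0.973], [0.001, -1.0, 0.002]]
force: [2.0, -6.4, -1.8]
opening: 0.272
```

```bash
python3 -c "from h import *;rep()"
```

```text
t 21.9 yaw 13.36 azim 13.51 r 104.9 z 0.0761 Ftool [-0.4908  1.8434  6.701 ] Mtool [ 1.1582 -0.4418  0.4204]
```

```bash
cat >> h.py <<'E'
def look(name):
    im,d=bot.capture("wrist"); im=np.ascontiguousarray(im[:,:,::-1]); cv2.imwrite(f"pics/{name}.png",im)
    cv2.imwrite(f"pics/{name}c.png",cv2.resize(im[0:200,200:360],None,fx=3,fy=3,interpolation=cv2.INTER_CUBIC))
E
python3 -c "from h import *;look('w6')"
python3 - <<'E'
import cv2,numpy as np
a=cv2.imread('pics/w5.png')[0:200,200:360];b=cv2.imread('pics/w6.png')[0:200,200:360]
cv2.imwrite('pics/cmp6.png',cv2.resize(np.hstack([a,b]),None,fx=2.5,fy=2.5,interpolation=cv2.INTER_CUBIC))
E
```

```text
(no output)
```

View pics/cmp6.png

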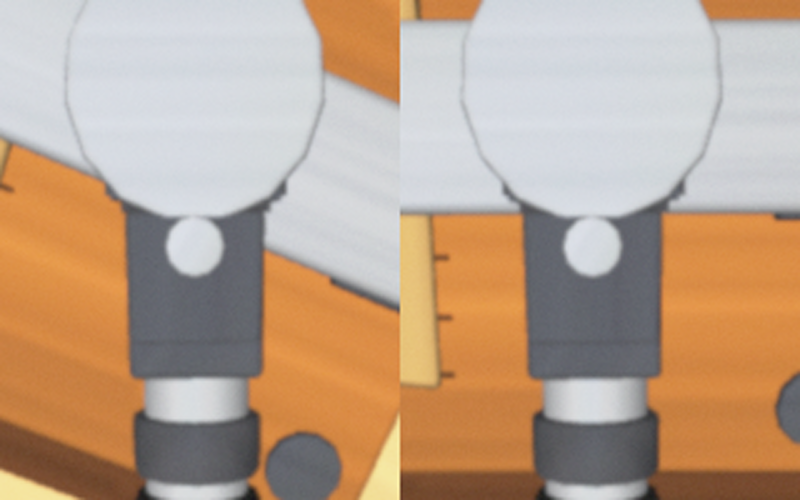

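Comparing the two crops, the head, pin and collar are in line exactly as before. Still straight, so I'll carry on in 2° steps.

>>> jog_arm(motion=[0,0,-1.8,0,1,0,-0.1,0,-3.6,0,2,0,-0.1,0,-3.6,0,2,0])

```text
time_s: 22.32
position: [0.5258, 0.0501, 0.076]
tcp_rot: [[-0.98, -0.001, 0.197], [-0.197, -0.002, -0.98], [0.001, -1.0, 0.002]]
force: [2.7, -5.8, -1.3]
opening: 0.269
```

```bash
python3 -c "from h import *;rep()"
```

```text
t 22.325 yaw 11.37 azim 11.56 r 104.9 z 0.076 Ftool [-1.5401  1.3257  6.2606] Mtool [ 1.227  -0.4567  0.5088]
```

>>> jog_arm(motion=[0,0,-1.8,0,1,0,-0.1,0,-3.6,0,2,0,-0.1,0,-3.6,0,2,0])

```text
time_s: 22.7
position: [0.5251, 0.0536, 0.076]
tcp_rot: [[-0.987, -0.001, 0.163], [-0.163, -0.002, -0.987], [0.001, -1.0, 0.002]]
force: [3.0, -5.9, -2.1]
opening: 0.27
```

```bash
python3 -c "from h import *;rep()"
```

```text
t 22.7 yaw 9.38 azim 9.6 r 104.9 z 0.076 Ftool [-2.0309  2.0987  6.3178] Mtool [ 1.2538 -0.4666  0.4922]
```

>>> jog_arm(motion=[0,0,-1.8,0,1,0,-0.1,0,-3.6,0,2,0,-0.1,0,-3.6,0,2,0])

```text
time_s: 23.08
position: [0.5245, 0.0571, 0.076]
tcp_rot: [[-0.992, -0.001, 0.129], [-0.129, -0.002, -0.992], [0.001, -1.0, 0.002]]
force: [2.1, -6.2, -2.1]
opening: 0.274
```

```bash
python3 -c "from h import *;rep()"
```

```text
t 23.075 yaw 7.39 azim 7.65 r 105.0 z 0.076 Ftool [-1.262   2.0768  6.3994] Mtool [ 1.2368 -0.4763  0.4869]
```

>>> jog_arm(motion=[0,0,-1.8,0,1,0,-0.1,0,-3.8,0,2,0,-0.1,0,-3.8,0,2,0])

```text
time_s: 23.45
position: [0.524, 0.0608, 0.076]
tcp_rot: [[-0.996, -0.001, 0.094], [-0.094, -0.002, -0.996], [0.002, -1.0, 0.002]]
force: [0.9, -7.5, -1.2]
opening: 0.272
```

```bash
python3 -c "from h import *;rep()"
```

```text
t 23.45 yaw 5.38 azim 5.63 r 105.1 z 0.076 Ftool [-0.1864  1.2412  7.5551] Mtool [ 1.3776 -0.4259  0.491 ]
```

>>> jog_arm(motion=[0,0,-1.8,0,1,0,-0.1,0,-3.8,0,2,0,-0.1,0,-3.8,0,2,0])

```text
time_s: 23.82
position: [0.5237, 0.0644, 0.076]
tcp_rot: [[-0.998, -0.002, 0.059], [-0.059, -0.003, -0.998], [0.002, -1.0, 0.003]]
force: [1.7, -7.7, -0.8]
opening: 0.276
```

```bash
python3 -c "from h import *;rep()"
```

```text
t 23.825 yaw 3.38 azim 3.63 r 105.1 z 0.076 Ftool [-1.2034  0.7692  7.816 ] Mtool [ 1.4187 -0.3949  0.5315]
```

>>> jog_arm(motion=[0,0,-1.8,0,1,0,-0.1,0,-3.8,0,2,0,-0.1,0,-3.8,0,2,0])

```text
time_s: 24.2
position: [0.5235, 0.0682, 0.0759]
tcp_rot: [[-1.0, -0.002, 0.024], [-0.024, -0.003, -1.0], [0.002, -1.0, 0.003]]
force: [1.6, -7.7, -1.3]
opening: 0.275
```

```bash
python3 -c "from h import *;rep();look('w7')"
```

```text
t 24.2 yaw 1.39 azim 1.59 r 105.1 z 0.0759 Ftool [-1.454   1.3447  7.7543] Mtool [ 1.4343 -0.4178  0.5778]
```

View pics/w7c.png

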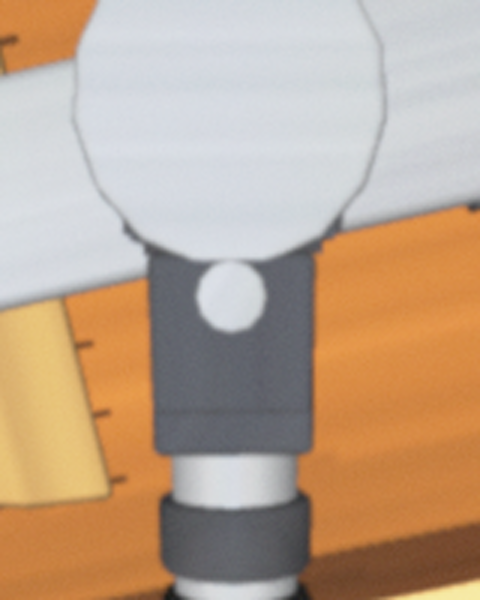

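The crop shows it still straight (lugs level at rows 228/220, pin at (231,296)). Torque is near the set value, so I'll go on carefully.

>>> jog_arm(motion=[0,0,-1.8,0,1,0,-0.1,0,-3.6,0,2,0,-0.1,0,-3.6,0,2,0])

```text
time_s: 24.62
position: [0.5235, 0.0717, 0.0759]
tcp_rot: [[-1.0, -0.002, -0.011], [0.011, -0.003, -1.0], [0.002, -1.0, 0.003]]
force: [2.6, -9.4, -1.2]
opening: 0.274
```

```bash
python3 -c "from h import *;rep()"
```

```text
t 24.625 yaw -0.6 azim -0.34 r 105.1 z 0.0759 Ftool [-2.6845  1.2343  9.3343] Mtool [ 1.5212 -0.4185  0.5767]
```

>>> jog_arm(motion=[0,0,-1.8,0,1,0,-0.1,0,-3.6,0,2,0,-0.1,0,-3.6,0,2,0])

```text
time_s: 25.0
position: [0.5235, 0.0753, 0.0759]
tcp_rot: [[-0.999, -0.002, -0.045], [0.045, -0.003, -0.999], [0.002, -1.0, 0.003]]
force: [1.5, -8.8, -1.3]
opening: 0.273
```

```bash
python3 -c "from h import *;rep()"
```

```text
t 25.0 yaw -2.59 azim -2.28 r 105.2 z 0.0759 Ftool [-1.8647  1.372   8.7595] Mtool [ 1.4385 -0.4123  0.6736]
```

>>> jog_arm(motion=[0,0,-1.8,0,1,0,-0.1,0,-3.6,0,2,0,-0.1,0,-3.6,0,2,0])

```text
time_s: 25.38
position: [0.5237, 0.0789, 0.0759]
tcp_rot: [[-0.997, -0.002, -0.08], [0.08, -0.003, -0.997], [0.002, -1.0, 0.003]]
force: [1.9, -8.9, -1.4]
opening: 0.274
```

```bash
python3 -c "from h import *;rep();look('w8')"
```

```text
t 25.375 yaw -4.58 azim -4.23 r 105.2 z 0.0759 Ftool [-2.6421  1.4571  8.6626] Mtool [ 1.4502 -0.5095  0.708 ]
```

View pics/w8c.png

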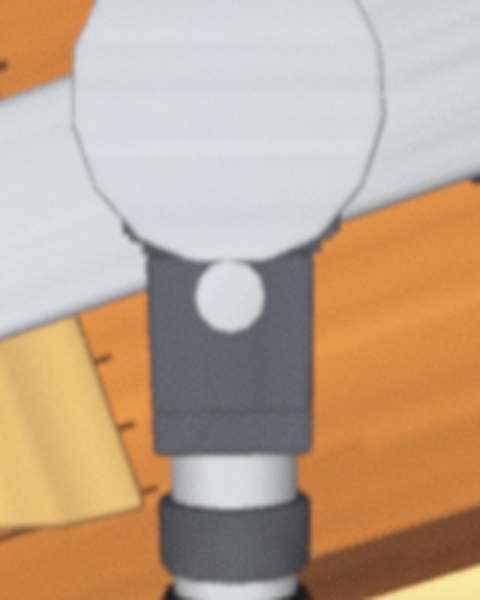

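Still straight, with the estimated pin torque at about 1.2 N m.

>>> jog_arm(motion=[0,0,-1.8,0,1,0,-0.1,0,-3.6,0,2,0,-0.1,0,-3.6,0,2,0])

```text
time_s: 25.8
position: [0.524, 0.0824, 0.0758]
tcp_rot: [[-0.993, -0.003, -0.114], [0.114, -0.003, -0.993], [0.002, -1.0, 0.003]]
force: [3.0, -8.5, -1.8]
opening: 0.268
```

```bash
python3 -c "from h import *;rep()"
```

```text
t 25.8 yaw -6.57 azim -6.16 r 105.2 z 0.0758 Ftool [-3.9865  1.843   8.0858] Mtool [ 1.4057 -0.5169  0.7392]
```

>>> jog_arm(motion=[0,0,-1.8,0,1,0,-0.1,0,-3.6,0,2,0,-0.1,0,-3.6,0,2,0])

```text
time_s: 26.18
position: [0.5243, 0.0856, 0.0758]
tcp_rot: [[-0.989, -0.003, -0.15], [0.15, -0.003, -0.989], [0.003, -1.0, 0.004]]
force: [2.3, -10.4, -1.4]
opening: 0.271
```

```bash
python3 -c "from h import *;rep();look('w9')"
```

```text
t 26.175 yaw -8.62 azim -7.93 r 105.3 z 0.0758 Ftool [-3.8385  1.4762  9.9673] Mtool [ 1.7075 -0.2666  0.7156]
```

View pics/w9c.png

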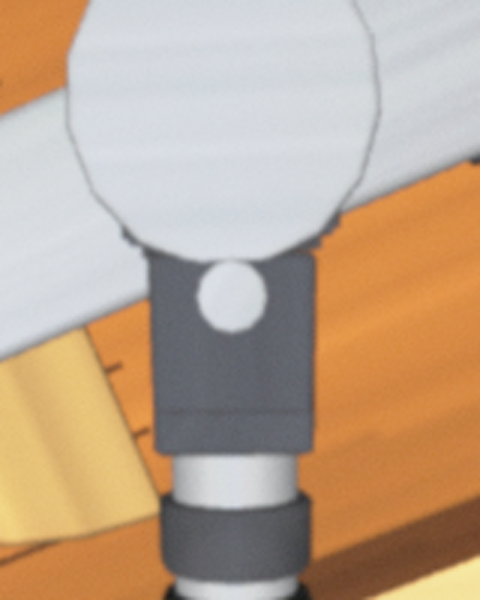

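The joint is starting to give. The head centre has shifted left against the pin by about 7 px in 195, roughly 2° of bend, and the moment dropped. I'll now follow the handle about the breakaway pin in small steps.

>>> jog_arm(motion=[0,0,-1.5,0,1,0,-0.1,0,-2.9,0,2,0,-0.1,0,-2.9,0,2,0])

```text
time_s: 26.6
position: [0.5248, 0.0886, 0.0758]
tcp_rot: [[-0.983, -0.003, -0.185], [0.185, -0.003, -0.983], [0.003, -1.0, 0.004]]
force: [1.6, -10.0, 0.0]
opening: 0.276
```

```bash
python3 -c "from h import *;rep();look('w10')"
```

```text
t 26.6 yaw -10.67 azim -9.59 r 105.2 z 0.0758 Ftool [-3.3926  0.0047  9.517 ] Mtool [ 1.5486 -0.2003  0.8313]
```

View pics/w10c.png

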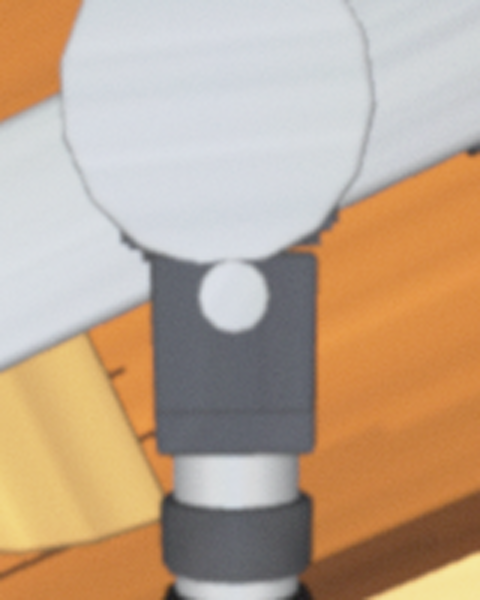

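The bend is now about 4° (0.07 rad) and the pin torque is falling (1.23 → 1.0). One more 2° step will make it unmistakable and still well short of 0.22 rad.

>>> jog_arm(motion=[0,0,-1.5,0,1,0,-0.1,0,-2.9,0,2,0,-0.1,0,-2.9,0,2,0])

```text
time_s: 27.02
position: [0.5254, 0.0916, 0.0758]
tcp_rot: [[-0.975, -0.003, -0.22], [0.22, -0.003, -0.975], [0.003, -1.0, 0.003]]
force: [2.0, -8.9, -1.1]
opening: 0.277
```

```bash
python3 -c "from h import *;rep();look('w11')"
```

```text
t 27.025 yaw -12.72 azim -11.24 r 105.2 z 0.0758 Ftool [-3.8875  1.0842  8.2057] Mtool [ 1.4502 -0.0665  0.8537]
```

View pics/w11c.png

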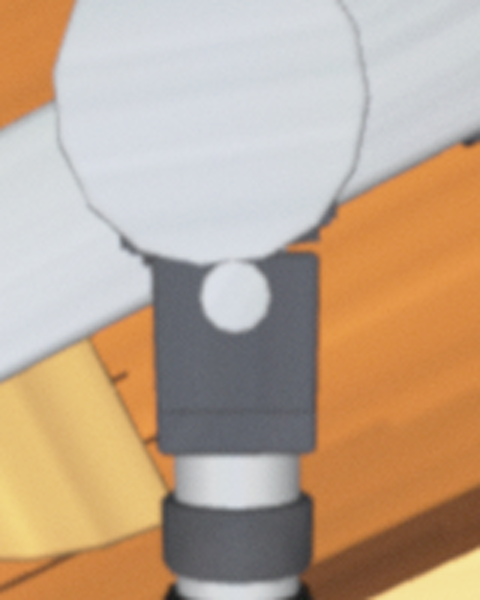

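It has clearly given: the bend is about 6.4° (0.11 rad, head centre (212,100) against pin (235,296)) and the torque is down by more than a third. I'll stop here and ease back about the pin to straight.

>>> jog_arm(motion=[0,0,1.5,0,-1,0,0,0,2.9,0,-2,0,-0.1,0,4.4,0,-3,0,-0.2,0,5.8,0,-4,0,-0.3,0,7.3,0,-5,0,-0.4,0,8.7,0,-6,0,-0.4,0,8.7,0,-6,0])

```text
time_s: 27.95
position: [0.524, 0.0826, 0.0758]
tcp_rot: [[-0.993, -0.003, -0.115], [0.115, -0.003, -0.993], [0.003, -1.0, 0.004]]
force: [1.2, -10.9, -1.4]
opening: 0.275
```

```bash
python3 -c "from h import *;rep();look('w12')"
```

```text
t 27.95 yaw -6.6 azim -6.27 r 105.2 z 0.0758 Ftool [-2.4726  1.4173 10.7216] Mtool [ 1.6387 -0.4173  0.7081]
```

View pics/w12c.png

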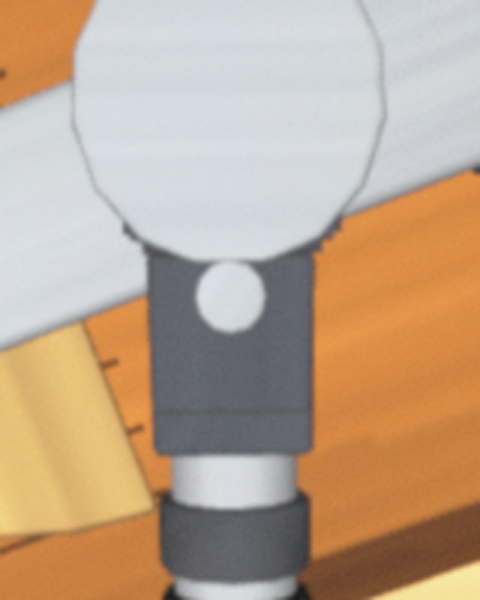

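It has sprung straight. Now I'll ease off about the screw axis, watching that the force never goes negative enough to turn the screw back.

>>> jog_arm(motion=[0,0,1.8,0,-1,0,-0.1,0,3.6,0,-2,0,-0.1,0,3.6,0,-2,0])

```text
time_s: 28.38
position: [0.5237, 0.0799, 0.0758]
tcp_rot: [[-0.997, -0.003, -0.083], [0.083, -0.002, -0.997], [0.003, -1.0, 0.002]]
force: [1.8, -7.7, -0.4]
opening: 0.275
```

```bash
python3 -c "from h import *;rep()"
```

```text
t 28.375 yaw -4.75 azim -4.78 r 105.2 z 0.0758 Ftool [-2.4054  0.4358  7.558 ] Mtool [ 1.1515 -0.1359  0.6331]
```

>>> jog_arm(motion=[0,0,1.8,0,-1,0,-0.1,0,3.6,0,-2,0,-0.1,0,3.6,0,-2,0])

```text
time_s: 28.75
position: [0.5236, 0.077, 0.0758]
tcp_rot: [[-0.999, -0.003, -0.049], [0.049, -0.0, -0.999], [0.003, -1.0, 0.0]]
force: [1.4, -4.5, -1.2]
opening: 0.271
```

```bash
python3 -c "from h import *;rep()"
```

```text
t 28.75 yaw -2.84 azim -3.22 r 105.2 z 0.0758 Ftool [-1.5842  1.2073  4.4589] Mtool [0.9407 0.2837 0.4776]
```

>>> jog_arm(motion=[0,0,2,0,-0.5,0,0,0,4,0,-1,0,0,0,4,0,-1,0])

```text
time_s: 29.12
position: [0.5235, 0.0739, 0.0758]
tcp_rot: [[-1.0, -0.002, -0.03], [0.03, 0.001, -1.0], [0.002, -1.0, -0.001]]
force: [-0.2, 0.3, -1.5]
opening: 0.273
```

```bash
python3 -c "from h import *;rep()"
```

```text
t 29.125 yaw -1.74 azim -1.55 r 105.1 z 0.0758 Ftool [ 0.224   1.5053 -0.3027] Mtool [-0.0975 -0.2503  0.2258]
```

>>> jog_arm(motion=[0,0,1.6,0,-1,0,0,0,3.2,0,-2,0,0,0,3.2,0,-2,0])

```text
time_s: 29.5
position: [0.5236, 0.0703, 0.0759]
tcp_rot: [[-1.0, -0.002, 0.004], [-0.004, 0.0, -1.0], [0.002, -1.0, -0.0]]
force: [-0.8, 1.2, -0.6]
opening: 0.274
```

```bash
python3 -c "from h import *;rep();look('w13')"
```

```text
t 29.5 yaw 0.24 azim 0.44 r 105.0 z 0.0759 Ftool [ 0.7828  0.5684 -1.2467] Mtool [-0.2175 -0.2353  0.0073]
```

View pics/w13c.png

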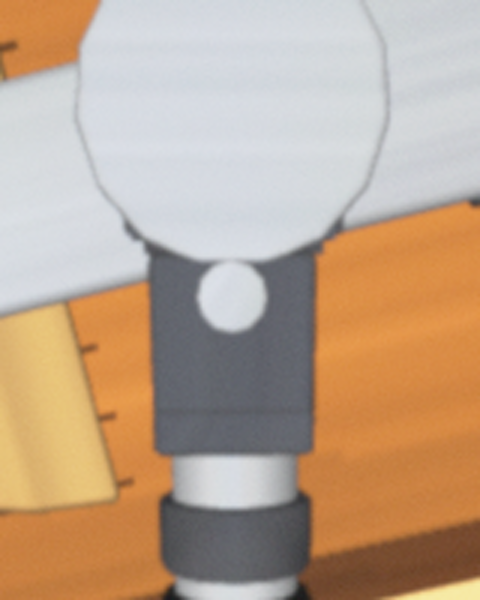

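>>> jog_arm(motion=[0,0,0.7,0,-0.8,0,0,0,1.5,0,-1.5,0,0,0,1.5,0,-1.5,0])

```text
time_s: 29.92
position: [0.5237, 0.0684, 0.0759]
tcp_rot: [[-1.0, -0.002, 0.03], [-0.03, -0.0, -1.0], [0.002, -1.0, 0.0]]
force: [-2.0, -1.2, -2.2]
opening: 0.269
```

```bash
python3 -c "from h import *;rep()"
```

```text
t 29.925 yaw 1.69 azim 1.49 r 105.0 z 0.0759 Ftool [2.0567 2.2175 1.1109] Mtool [ 0.1434  0.1204 -0.2673]
```

Forces are small, so the socket is in its play. I'll lift off gently.

>>> jog_arm(motion=[0.5,-1.5,-0.3,0,0,0,0.5,-4,-0.3,0,0,0,0.5,-4,-0.3,0,0,0])

```text
time_s: 30.3
position: [0.524, 0.0688, 0.0798]
tcp_rot: [[-1.0, -0.0, 0.03], [-0.03, -0.0, -1.0], [0.0, -1.0, 0.0]]
force: [0.5, -2.2, -8.2]
opening: 0.273
```

```bash
python3 -c "from h import *;rep()"
```

```text
t 30.3 yaw 1.72 azim 1.25 r 104.6 z 0.0798 Ftool [-0.42    8.1819  2.2464] Mtool [ 0.3733  0.0012 -0.2829]
```

>>> jog_arm(motion=[0,-2,0,0,0,0,0,-5,0,0,0,0,0,-5,0,0,0,0])

```text
time_s: 30.68
position: [0.5247, 0.0689, 0.0854]
tcp_rot: [[-1.0, 0.002, 0.03], [-0.03, -0.0, -1.0], [-0.002, -1.0, 0.0]]
force: [1.1, -2.1, -7.7]
opening: 0.271
```

```bash
python3 -c "from h import *;rep()"
```

```text
t 30.675 yaw 1.72 azim 1.22 r 103.9 z 0.0854 Ftool [-1.0609  7.7114  2.1814] Mtool [0.2901 0.0167 0.0526]
```

>>> jog_arm(motion=[0,0,1.2,0,0,0,0,-3,1.2,0,0,0,0,-5,1.2,0,0,0,0,-5,1.2,0,0,0])

```text
time_s: 31.18
position: [0.5254, 0.0678, 0.0906]
tcp_rot: [[-1.0, 0.004, 0.03], [-0.03, -0.0, -1.0], [-0.004, -1.0, 0.0]]
force: [4.4, 0.9, -7.3]
opening: 0.273
```

```bash
python3 -c "from h import *;rep()"
```

```text
t 31.175 yaw 1.72 azim 1.86 r 103.2 z 0.0906 Ftool [-4.3973  7.3586 -0.7438] Mtool [-0.1502 -0.1964  0.5997]
```

>>> jog_arm(motion=[0,-4,0,0,0,0,0,-12,0,0,0,0,0,-25,0,0,0,0,0,-40,0,0,0,0,0,-55,0,0,0,0,0,-68,0,0,0,0,0,-75,0,0,0,0,0,-75,0,0,0,0])

```text
time_s: 32.17
position: [0.5235, 0.0678, 0.1655]
tcp_rot: [[-1.0, 0.0, 0.03], [-0.03, -0.0, -1.0], [-0.0, -1.0, 0.0]]
force: [-0.4, -0.6, -4.1]
opening: 0.271
```

```bash
python3 -c "
from h import *;rep()
st=bot.read_state();print(np.array(st['joint_positions']),np.array(st['position']))
import json;json.dump({k:np.array(v).tolist() for k,v in st.items()},open('w14.json','w'))
im,d=bot.capture('wrist');cv2.imwrite('pics/w14.png',im[:,:,::-1]);np.save('w14.npy',d)
im,d=bot.capture('scene');cv2.imwrite('pics/s14.png',im[:,:,::-1])"
```

```text
t 32.175 yaw 1.71 azim 1.82 r 105.1 z 0.1655 Ftool [0.3777 4.0544 0.6367] Mtool [ 0.0194  0.0175 -0.0034]
[ -4.7616  29.2943 100.4244  -0.0037  50.2768  83.5286] [0.5235 0.0678 0.1655]
```

View pics/w14.png

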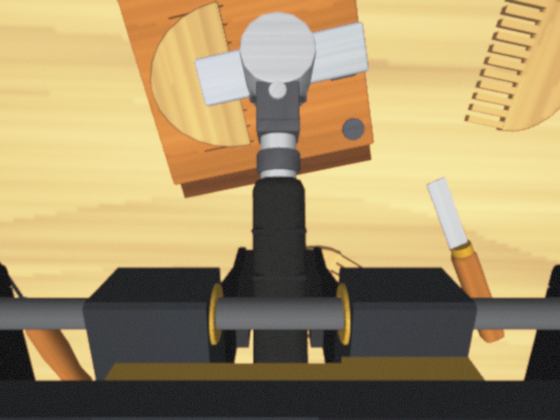

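View pics/s14.png

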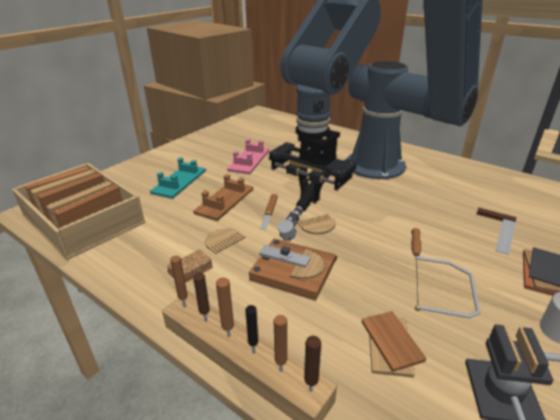

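The wrench is off the screw, but it pitched nose-down in the grip during the pull-off. The head now shows at (278,48) and looks smaller. I'll measure the tilt and correct it when placing.

```bash
python3 - <<'E'
from h import *
import json
def tool(fn,js,uvs):
    st=json.load(open(js));d=np.load(fn);R=np.array(st["tcp_rot"])
    return np.array([R.T@(atd("wrist",u,v,np.median(d[v-1:v+2,u-1:u+2]),st)-st["position"]) for u,v in uvs])*1000
print(tool("w3.npy","w3.json",[(280,v) for v in range(20,250,15)]))
print(tool("w14.npy","w14.json",[(278,v) for v in range(20,250,15)]))
E
```

```text
[[-108.445    -7.5725    0.7653]
 [-103.7383   -8.0748    0.7684]
 [ -99.0053   -8.2088    0.7722]
 [ -94.221    -7.7702    0.7772]
 [ -89.2554   -7.9994    0.781 ]
 [ -84.1778   -9.1047    0.7833]
 [ -78.982    -7.2849    0.7913]
 [ -73.6487   -7.4687    0.7955]
 [ -68.205    -7.7276    0.7997]
 [ -62.1989   -5.0488    0.8101]
 [ -56.6886   -6.8425    0.8114]
 [ -50.9747   -7.7559    0.8145]
 [ -44.3225   -5.6357    0.8244]
 [ -39.2989   -9.5034    0.8212]
 [ -33.2161  -10.0558    0.8253]
 [ -26.7782  -10.0566    0.8309]]
[[-117.9875   41.4795   -0.0782]
 [-111.1316   38.2442   -0.0726]
 [-104.445    35.7003   -0.0692]
 [ -97.7658   32.8313   -0.0647]
 [ -91.1363   29.7238   -0.0593]
 [ -84.5823   26.0497   -0.0518]
 [ -78.0941   24.6758   -0.0524]
 [ -71.661    21.7444   -0.0474]
 [ -64.9877   21.7041   -0.0528]
 [ -58.8918   16.7607   -0.0405]
 [ -52.217    16.0843   -0.0437]
 [ -46.7362    9.9361   -0.0267]
 [ -40.7637    6.8388   -0.0207]
 [ -34.8109    4.0059   -0.0157]
 [ -28.7907    1.5775   -0.0122]
 [ -22.6625   -0.4839   -0.0101]]
```

The pitch is about 23° nose-down and the wrench slid about 6 mm forward through the fingers. The head centre is 110 mm from the grasp against 104 before, so the grasp is now at +22 mm of the grip. Plan: tilt the tool 12° to take up half, let the front notch level the rest on lowering, and shift TCP 6 mm back along the handle.

```bash
cat >> h.py <<'E'
def delta2(g,yaw,phi,st=None):
    # g: grasp point world; phi tilt about tool z
    st=st or bot.read_state();R=np.array(st["tcp_rot"]);Rt=Rdown(yaw)@Ro.from_euler('z',phi,degrees=True).as_matrix()
    tcp=np.array(g)-Rt[:,1]*.003
    return R.T@(tcp-np.array(st["position"]))*1000, Ro.from_matrix(R.T@Rt).as_rotvec(degrees=True), tcp
E
python3 -c "
from h import *
print(delta2((.5154,-.2540,.15),10.07,0));print(delta2((.5154,-.2540,.15),10.07,12))"
```

```text
(array([ 17.4286,  11.7093, 321.3934]), array([ 0.0146, -8.3646,  0.0755]), array([ 0.5154, -0.254 ,  0.153 ]))
(array([ 18.0456,  11.7757, 321.4841]), array([-0.8614, -8.3357, 12.0542]), array([ 0.5148, -0.2541,  0.1529]))
```

>>> jog_arm(motion=[0,0,8,0,0,0,1,0,25,0,-1,1,3,0,55,0,-2,2,5,0,90,0,-3,4,7,0,125,0,-4,5,9,0,160,0,-5,6,11,0,195,-0.3,-6,7,13,2,230,-0.5,-7,8,15,4,262,-0.6,-7.5,9,17,6,290,-0.7,-8,11,18,9,310,-0.8,-8.3,12,18,11,319,-0.86,-8.3,12,18,11.8,321.5,-0.86,-8.3,12,18,11.8,321.5,-0.86,-8.3,12,18,11.8,321.5,-0.86,-8.3,12])

```text
time_s: 34.15
position: [0.5156, -0.2531, 0.1533]
tcp_rot: [[-0.963, 0.205, 0.176], [-0.172, 0.037, -0.984], [-0.208, -0.978, -0.0]]
force: [-0.5, -0.1, -4.1]
opening: 0.277
```

```bash
python3 -c "
from h import *
import json
st=bot.read_state();print(np.array(st['position']),np.array(st['force']),np.array(st['tcp_rot']))
json.dump({k:np.array(v).tolist() for k,v in st.items()},open('w15.json','w'))
im,d=bot.capture('wrist');cv2.imwrite('pics/w15.png',im[:,:,::-1]);np.save('w15.npy',d)
print(delta2((.5154,-.2540,.08),10.07,12),delta2((.5154,-.2540,.055),10.07,12))
im,d=bot.capture('top');cv2.imwrite('pics/t15.png',im[:,:,::-1])"
```

```text
[ 0.5156 -0.2531  0.1533] [-0.5278 -0.0834 -4.1001] [[-0.963   0.2046  0.1756]
 [-0.1717  0.0368 -0.9845]
 [-0.2079 -0.9782 -0.0003]]
(array([15.597 , 68.6448,  0.7212]), array([ 0.0148,  0.0353, -0.0071]), array([ 0.5148, -0.2541,  0.0829])) (array([20.7979, 93.0979,  0.7243]), array([ 0.0148,  0.0353, -0.0071]), array([ 0.5148, -0.2541,  0.0579]))
```

View pics/w15.png

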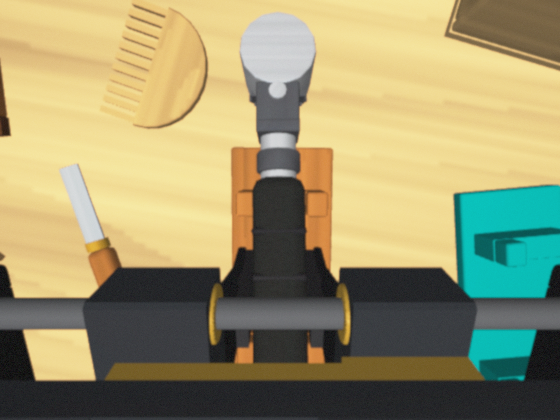

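View pics/t15.png

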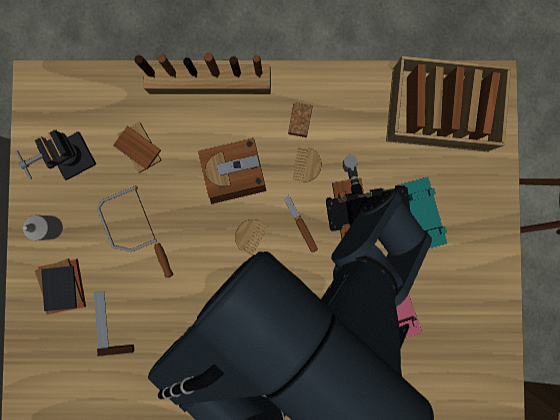

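The wrist view shows the wrench over the brown rest, with the notch posts at (245,203) and (317,203) on either side of the handle at column 279. Lowering now.

>>> jog_arm(motion=[3,10,0.7,0,0,0,7,28,0.7,0,0,0,11,46,0.7,0,0,0,14.5,62,0.7,0,0,0,17,74,0.7,0,0,0,18,80.4,0.7,0,0,0,18,80.4,0.7,0,0,0])

```text
time_s: 35.12
position: [0.5148, -0.255, 0.0705]
tcp_rot: [[-0.963, 0.205, 0.174], [-0.17, 0.036, -0.985], [-0.208, -0.978, -0.0]]
force: [0.9, -0.2, -3.7]
opening: 0.276
```

>>> jog_arm(motion=[0.6,2.5,0,0,0,0,1,5,0,0,0,0,1,5,0,0,0,0])

```text
time_s: 35.5
position: [0.5153, -0.2553, 0.0663]
tcp_rot: [[-0.963, 0.206, 0.174], [-0.171, 0.035, -0.985], [-0.209, -0.978, 0.001]]
force: [0.0, 0.3, -0.8]
opening: 0.274
```

>>> jog_arm(motion=[0.4,2,0,0,0,0,0.8,4,0,0,0,0,0.8,4,0,0,0,0])

```text
time_s: 35.88
position: [0.5148, -0.2552, 0.0626]
tcp_rot: [[-0.963, 0.206, 0.174], [-0.171, 0.036, -0.985], [-0.209, -0.978, 0.001]]
force: [-4.1, -0.5, 4.7]
opening: 0.28
```

>>> jog_arm(motion=[0.4,1.5,0,0,0,0,0.5,3,0,0,0,0,0.5,3,0,0,0,0])

```text
time_s: 36.25
position: [0.5146, -0.2553, 0.0595]
tcp_rot: [[-0.963, 0.205, 0.175], [-0.171, 0.036, -0.985], [-0.208, -0.978, 0.001]]
force: [-5.9, -0.6, 5.1]
opening: 0.272
```

```bash
python3 -c "
from h import *
rep()
im,d=bot.capture('wrist');cv2.imwrite('pics/w16.png',im[:,:,::-1]);np.save('w16.npy',d)
st=bot.read_state();R=np.array(st['tcp_rot'])
for v in list(range(50,100,15))+list(range(185,245,8)): print(v,atd('wrist',279,v,np.median(d[v-1:v+2,278:281]),st))
"
```

```text
t 36.25 yaw 10.06 azim 70.75 r 345.7 z 0.0595 Ftool [ 4.7304 -6.2047 -0.483 ] Mtool [-0.002  -0.0054 -0.5059]
50 [ 0.6163 -0.2378  0.0642]
65 [ 0.6105 -0.2388  0.064 ]
80 [ 0.6041 -0.2399  0.0661]
95 [ 0.5985 -0.2409  0.0645]
185 [ 0.5618 -0.2474  0.066 ]
193 [ 0.5586 -0.248   0.068 ]
201 [ 0.5553 -0.2486  0.0674]
209 [ 0.552  -0.2492  0.068 ]
217 [ 0.5487 -0.2498  0.0677]
225 [ 0.5454 -0.2504  0.068 ]
233 [ 0.5421 -0.2509  0.0682]
241 [ 0.5387 -0.2516  0.0677]
```

View pics/w16.png

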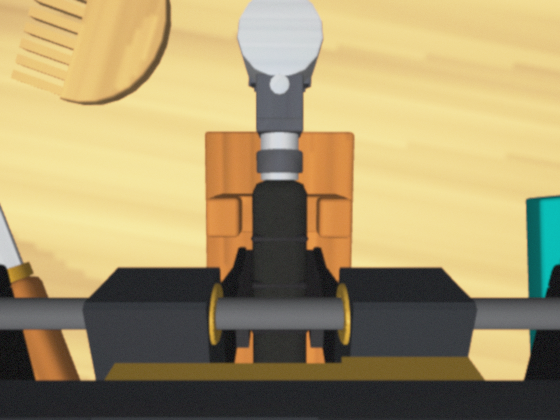

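The wrench is level in the rest: the grip top is at z 0.068 all along and the head at 0.0645, same as at the start. Releasing.

>>> jog_arm(motion=[0,0,0,0,0,0,0,0,0,0,0,0,0,0,0,0,0,0,0,0,0,0,0,0,0,0,0,0,0,0,0,0,0,0,0,0], gripper=0.7)

```text
time_s: 37.05
position: [0.5151, -0.2549, 0.0586]
tcp_rot: [[-0.963, 0.205, 0.174], [-0.171, 0.036, -0.985], [-0.208, -0.978, 0.0]]
force: [-0.2, -0.2, -0.9]
opening: 0.697
```

>>> jog_arm(motion=[-2,-8,0,0,0,0,-6,-28,0,0,0,0,-13,-60,0,0,0,0,-20,-95,0,0,0,0,-26,-122,0,0,0,0,-31,-147,0,0,0,0,-32,-150,0,0,-6,-32,-150,0,0,0,-12,-32,-150,0,0,0,-12,-32,-150,0,0,0,-12])

```text
invalid input at $.motion: expected a multiple of 6 numbers
```

>>> jog_arm(motion=[-2,-8,0,0,0,0,-6,-28,0,0,0,0,-13,-60,0,0,0,0,-20,-95,0,0,0,0,-26,-122,0,0,0,0,-31,-147,0,0,0,0,-32,-150,0,0,0,-6,-32,-150,0,0,0,-12,-32,-150,0,0,0,-12,-32,-150,0,0,0,-12])

```text
time_s: 38.3
position: [0.5146, -0.2545, 0.2119]
tcp_rot: [[-0.985, 0.001, 0.175], [-0.175, 0.001, -0.985], [-0.001, -1.0, -0.001]]
force: [-0.5, 0.2, -0.3]
opening: 0.704
```

```bash
python3 - <<'E'
from h import *
import json
st=bot.read_state();print(st["time_s"],np.array(st['position']),np.array(st['force']))
im,d=bot.capture('wrist');cv2.imwrite('pics/w17.png',im[:,:,::-1])
im=im[:,:,::-1].astype(int)
for v in (145,170,200,230,260):
    r=im[v].max(1); xs=[u for u in range(255,305) if r[u]<60]
    if xs: u=(xs[0]+xs[-1])/2; print(v,atd("wrist",u,v,d[v,int(u)],st))
E
```

```text
38.3 [ 0.5146 -0.2545  0.2119] [-0.5411  0.1794 -0.3028]
145 [ 0.5616 -0.2477  0.0664]
170 [ 0.5417 -0.2513  0.0676]
200 [ 0.5165 -0.2553  0.0683]
230 [ 0.4894 -0.2606  0.0664]
260 [ 0.4611 -0.2652  0.0665]
```

View pics/w17.png

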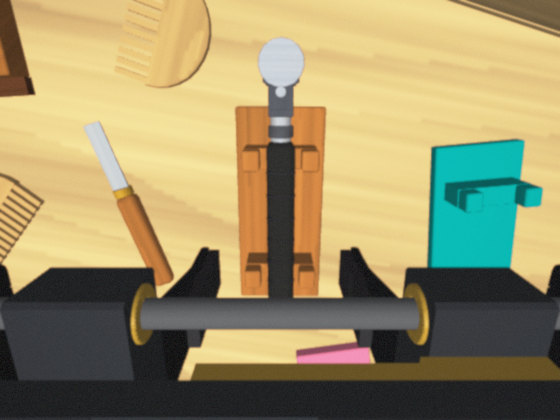

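The wrench lies level in its rest on the same line as before (within about 1 mm), with the arm clear. I'll check the screw and bench from above before handing in.

```bash
python3 - <<'E'
from h import *
im,d=bot.capture('top');im=np.ascontiguousarray(im[:,:,::-1]);cv2.imwrite('pics/t17.png',im)
a=cv2.imread("pics/top0.png")[140:200,205:265]
o=np.hstack([a,im[140:200,205:265]])
cv2.imwrite("pics/c17.png",cv2.resize(o,None,fx=6.5,fy=6.5,interpolation=cv2.INTER_CUBIC))
im0=cv2.imread("pics/top0.png");df=cv2.absdiff(im,im0).max(2);
for n,(r,c) in dict(comb_a=((140,190),(290,330)),comb_b=((210,260),(225,275)),knife=((190,255),(280,322)),block=((98,140),(282,320)),blanks=((118,175),(108,165))).items(): print(n,df[r[0]:r[1],c[0]:c[1]].mean(),(df[r[0]:r[1],c[0]:c[1]]>40).sum())
E
```

```text
comb_a 24.209 0
comb_b 24.1572 0
knife 24.106227106227106 0
block 23.053258145363408 0
blanks 22.49923053247153 0
```

View pics/c17.png

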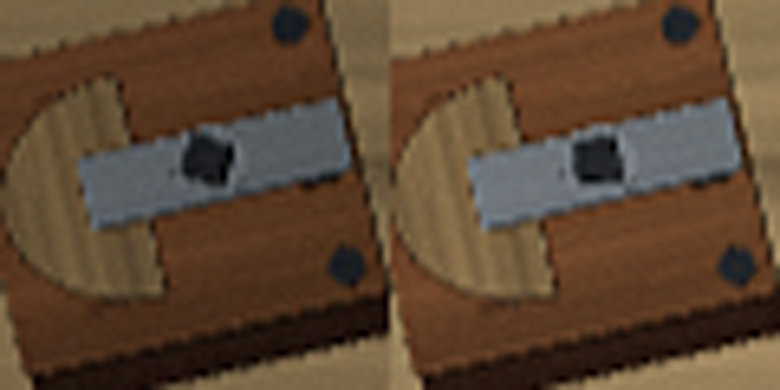

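The screw head has gone from about 71° to nearly square with the image (about 0–5°), which matches the full turn without turning back. The other objects are unmoved. Handing in.

```bash
python3 -c "
from rig import bot
print(bot.hand_in(), bot.read_state()['time_s'])"
```

```text
the job is handed in; nothing more can be done
the job is handed in; nothing more can be done
```

The comb blank is clamped and the wrench is back in its rest. I handed in at about 38 s of the 72 s allowed; no verdict was reported.

**Tightening:** I seated the socket fully on the screw head (contact within 1 mm of the expected height) and turned it clockwise until the joint gave. By my estimates the pin torque peaked at about 1.2 N m, then fell by more than a third. I stopped at about 0.11 rad of bend, well under the 0.22 rad limit. I then eased the wrench straight and let the socket back into its play. My estimate of torque on the screw while easing never went the loosening way.

**Problem on the way:** while I pulled the socket off, the wrench pitched about 23° nose-down in the jaws and slid about 6 mm along its handle. I corrected for both and let the front notch level it as I lowered it.

**Last checks:**
- **Wrench:** it lies level in the brown rest, within about 1 mm of its old line. I estimate it is 2–3 mm off along its length. The gripper is open and well clear above it.
- **Screw:** from above, the head has turned from about 71° to about 0–5°. This is consistent with no turning back, but the picture is too coarse to rule out a degree or two.
- **Other things:** the combs, knife, sanding block and blanks show no change from the first picture. The two differ by an even brightness shift only.

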